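# Put the reagent bottles back on the bench stand

## Robot

A 6-joint arm with a two-finger parallel gripper is mounted at the origin on the work surface. World frame = base frame: x ahead of the robot, y to its left, z up, the work surface at z = 0. Lengths are in mm, angles in rad, forces in N, time in s.
With the tool pointing down it reaches from about 350 to 975 mm from the base axis. Payload 7.1 kg.
Tool frame: the origin (TCP) lies at the very end of the fingers, on their centre line; the grasp point (between the pads) lies 19 mm behind it; z points along the fingers, y is the direction in which the jaws open and shut (so a half turn about z gives the same grasp; the last joint's range is limited). The gripper opens to 88 mm and grips with 3 to 60 N. Pads are 20 mm wide; open, the fingers measure 115 mm over their backs; the gripper's body (75 mm by 178 mm) begins 61 mm behind the grasp point.
Start: joints at [-1.271, 0.423, 1.63, -0, 1.089, -0.019], TCP at [195.909, -593.485, 222.675] pointing down, gripper open.
Joint ranges: [-3, 3], [-0.9, 2.11], [0.09, 2.58], [-1.31, 4.45], [0.11, 2.69], [-2.54, 2.54]. Speed limits (rad/s): [2.39, 2.39, 3.01, 3.14, 3.14, 3.14].

## Interface

Orientations are given as a rotation vector (axis times angle).
In Python, from workcell import * gives the robot as it stands.
- The arm moves only by the tool play_rows, never from a script. Its argument "plan" is text: rows parted by semicolons, each of 7 numbers parted by spaces: the finger opening in cm, from 0 to 8.78, then the shift along the tool's x, y, z in cm, then the turn, a rotation vector about the tool's x, y, z in degrees. A call has 1 to 20 rows; each row shifts and turns the commanded pose from where the row before left it, along the tool's axes as they then stand; what a row does not reach is not made up. A row lasts 1/8 s, in which the tool goes at most 62.5 mm and 10.7 degrees, less where a joint would pass 70% of its speed; a pose out of reach is approached as far as the arm can. A call is refused whole if a number of a shift passes 6.25 or a number of a turn 10.7, either way. A call with a gripper value outside its range is refused whole. The fingers move at their own pace and stop on an object; the grip force is fixed at half the most. Time passes only in rows, so rows that do not move let the fingers close. It gives the time, the measured TCP pose, the force and the opening at its end, in the units of the state.
- get_obs(): the state, without advancing time (a new reading comes with each control period).
- get_image(name): name is "side" or "top"; returns a dict with "pixels" (480x640x3 uint8, red, green, blue), "range_z" (480x640 float32, mm along the optical axis (not along the pixel's ray), 0 where there is no reading), "fx", "fy", "cx", "cy" (pixels), "eye" and "attitude" of the camera in the world. Camera axes: x right, y down, z forward; pixel columns grow to the right and rows downward; lengths in mm; the calibration is good to about 2 mm. A picture is of the moment at which its call begins.
- close_job(): hands the job in, once; it reports no verdict.
The state is a dict: "t": time; "qpos": joint angles; "qvel": joint speeds; "joint_torque": joint torques, N m; "ee_pos": TCP position; "orientation": TCP orientation; "ft_force": force on the tool from outside, world axes, zero at the start; "moment": the same for the moment, N m; "width": finger opening in mm.
Only numpy, scipy, OpenCV 4.12 (cv2) and the standard library are available. Lean on these libraries where they do the work, as an engineer would, in place of code of your own. Each camera call takes 0.05 s, during which the arm holds its last target. There are 200 camera calls.

## Task

Put the loose shelf tray back into the grey stand: hook its back edge under the overhanging lip, then swing the front down behind the front bar until it lies flat. Then stand up the reagent bottles that are lying on the table, one after another: lay each one in the wooden tilted rest, cap end up, let go and take it again at a new angle, and stand it cap up and squared up in the middle of a bay of the tray, one to a bay, with no empty bay between them. Leave the mug of forceps, the magnifier and the dropper bottle where they are.

Things in the scene. Friction and masses are not known exactly. Their poses are not given: they have to be found in the camera images.
- bottle1: square reagent bottle, amber glass, white cap, paper label, 0.13 kg, lying at first. Body 30 x 30 mm, 80 long, then neck and round cap 24 across; 106 long overall. Origin on its long axis 48 mm from the base, 58 from the cap's end (15 mm over the table lying, 48 over the tray panel standing). x runs from base to cap; y, z square to the flat sides. 3 or 4 bottles are present
- bottle2: square reagent bottle, amber glass, white cap, paper label, 0.13 kg, lying at first. Body 30 x 30 mm, 80 long, then neck and round cap 24 across; 106 long overall. Origin on its long axis 48 mm from the base, 58 from the cap's end (15 mm over the table lying, 48 over the tray panel standing). x runs from base to cap; y, z square to the flat sides. 3 or 4 bottles are present
- bottle3: square reagent bottle, amber glass, white cap, paper label, 0.13 kg, lying at first. Body 30 x 30 mm, 80 long, then neck and round cap 24 across; 106 long overall. Origin on its long axis 48 mm from the base, 58 from the cap's end (15 mm over the table lying, 48 over the tray panel standing). x runs from base to cap; y, z square to the flat sides. 3 or 4 bottles are present
- bottle4: square reagent bottle, amber glass, white cap, paper label, 0.13 kg, lying at first. Body 30 x 30 mm, 80 long, then neck and round cap 24 across; 106 long overall. Origin on its long axis 48 mm from the base, 58 from the cap's end (15 mm over the table lying, 48 over the tray panel standing). x runs from base to cap; y, z square to the flat sides. 3 or 4 bottles are present
- tray: loose white plastic shelf tray, 0.34 kg, flat on the table at first: panel 115 mm (x) by 250 mm (y), 8 mm thick, with an upright rail along its front (-x) edge. Ribs 2.5 mm high along x at y = -60, 0, 60 mm part it into four bays 60 mm wide. Origin at the centre of the panel's underside, x towards the plain back edge, z up
- tray_rail (a point): middle of the top of the tray's front rail, the place to grip the tray from above; at (-52.5, 0, 40) mm in the tray's frame. The rail is 10 mm thick (x), 250 mm long (y), rises 32 mm above the panel's upper face; its outer face is flush with the panel's front edge
- bay1 (a point): centre of the tray's left (+y) end bay, on the panel's upper face; axes as the tray's; at (-4, 90, 8) mm in the tray's frame
- bay2 (a point): centre of the tray's middle left bay, on the panel's upper face; axes as the tray's; at (-4, 30, 8) mm in the tray's frame
- bay3 (a point): centre of the tray's middle right bay, on the panel's upper face; axes as the tray's; at (-4, -30, 8) mm in the tray's frame
- bay4 (a point): centre of the tray's right (-y) end bay, on the panel's upper face; axes as the tray's; at (-4, -90, 8) mm in the tray's frame
- stand: grey bench stand, fixed, 286 mm wide (y), 160 deep (x), open above. Origin on the table under the middle of its seat; x to its back (away from the robot), z up. The tray lies on two bearers 20 mm above the table, between side cheeks 258 mm apart (tops 34 mm up), a front bar (x = -75 to -61 mm, top 29 mm up) and a back board (front face x = 61.5 mm, top 90 mm up)
- stand_lip (a point): middle of the lower front edge of the stand's overhanging lip, at (43, 0, 32) mm in the stand's frame: the lip, 258 mm wide, reaches 18.5 mm forward from the back board; underside 32 mm, top 44 mm above the table, so 12 mm clear over the seat for the 8 mm panel
- stand_seat (a point): centre of the seat, at (0, 0, 20) mm in the stand's frame, where the tray's origin lies when it is home (3.5 to 4 mm of play each way in x and y); axes as the stand's
- rest: wooden tilted bottle rest, fixed: base 125 x 75 x 8 mm, a ramp 22 mm wide (fingers pass on both sides) and 80 long climbing at 45 degrees towards its +x (away from the robot), a stop across the foot (16 mm high off the ramp), two cheeks 35 mm apart along the lowest 34 mm, 12 mm high off the ramp. Origin at the centre of the base's underside, z up
- rest_foot (a point): point on the ramp's surface, mid-width, where it meets the foot stop; at (-35, 0, 22) mm in the rest's frame, axes as the rest's. A bottle laid in the rest has its base against the stop and its cap end up the ramp
- mug: bystander: pale blue mug with forceps in it, 76 mm wide and 90 mm high (forceps to 150 mm); origin under its centre
- magnifier: bystander: black magnifying glass lying on the table, lens rim 76 mm across, handle 100 mm long towards its -x; origin on the table under the lens centre
- dropper: bystander: small dropper bottle, 38 mm wide and 76 mm high, standing; origin under its centre
Not all that is in view belongs to the job. Leave any blue or purple look-alike of the bottle2 alone.

How it is judged:
By the outcome, as a careful person would: the job done as asked, in the order asked, and still so for the second after the job is handed in, with the robot touching nothing.
Of bottle1, bottle2, bottle3, bottle4 only 3 to 4 are there at a start; the rules pass over those that are not, and their reading is None.
At some moment in a run one of tray may be knocked a few centimetres aside while the robot is not near it.
Once in a run the grip may slacken for a moment while it holds something.
It also fails if it takes over 210 s, if anything falls off the work surface, if the arm or the gripper's body presses on something with over 40 N, if the wrist force passes 120 N, or if a joint passes its speed limit or range.

## Working session

There is one attempt and no reset: what is moved stays moved. The work goes in short steps, Python scripts to look and compute and a tool call to move; the robot and the scene stay as the last step left them, time stands still between calls to the robot, and variables do not carry over. Pictures are saved under pics/ and viewed, about 12 in all and at most 16, crops included, and the job is handed in when it is done.

Besides the shell and the picture viewer there is one more tool, called after "Request:" by a JSON object that holds its "method" and its "body", one argument or row to a line. play_rows: Moves the arm, as the interface text tells. Its arguments: {"type":"object","properties":{"plan":{"type":"string"}},"required":["plan"]}

```bash
ls; mkdir -p pics; cat > h.py <<'E'
from workcell import *
import numpy as np, cv2
from scipy.spatial.transform import Rotation as R
def shot(name,fn=None):
    im=get_image(name); 
    if fn: cv2.imwrite('pics/'+fn,im['pixels'][:,:,::-1])
    return im
def rot(im):
    a=np.array(im['attitude'],float)
    return a if a.shape==(3,3) else R.from_rotvec(a).as_matrix() if a.size==3 else R.from_quat(a).as_matrix()
def cloud(im):
    z=im['range_z'].astype(float); v,u=np.mgrid[0:480,0:640]
    p=np.stack([(u-im['cx'])/im['fx']*z,(v-im['cy'])/im['fy']*z,z],-1)
    P=p@rot(im).T+np.array(im['eye']); P[z==0]=np.nan
    return P
E
python3 - <<'E'
from h import *
for n in('top','side'):
    im=shot(n,n+'0.png'); print(n,im['eye'],im['attitude'],im['fx'],im['cx'],im['cy'])
    P=cloud(im); np.save(n+'0.npy',P); print(np.nanmedian(P[...,2]))
print(get_obs())
E
```

```text
pics
top [ 384.72109902   -7.0911903  1313.3887714 ] [-2.17869297  2.14719762 -0.16035899] 454.1895964789286 318.0517168131013 240.92706230696604
0.6718452001069863
side [  284.76363055 -1292.42989281  1027.03323068] [-2.209245    0.194159   -0.13043863] 561.9804227464591 314.7538832502202 231.8449906847321
2.2204763117536004
{'t': 0.1, 'qpos': array([-1.27101909e+00,  4.23772171e-01,  1.63058163e+00,  1.67152121e-05,
        1.08855597e+00, -1.90328667e-02]), 'qvel': array([-0.00066524, -0.00328607, -0.00202562,  0.0007319 ,  0.00192932,
       -0.00179979]), 'joint_torque': array([-8.89711846e-04, -5.45611167e+01, -2.74326342e+01,  6.44924724e-02,
        1.88768719e-02, -3.74844706e-05]), 'ee_pos': array([ 195.76721962, -593.04940225,  221.98712246]), 'orientation': array([-3.10047546e+00, -4.98448226e-01,  2.66331679e-04]), 'ft_force': array([ 0.04906663, -0.03297495,  0.06963755]), 'moment': array([0.06261545, 0.0163152 , 0.03337974]), 'width': 88.35465162274382}
```

View pics/top0.png

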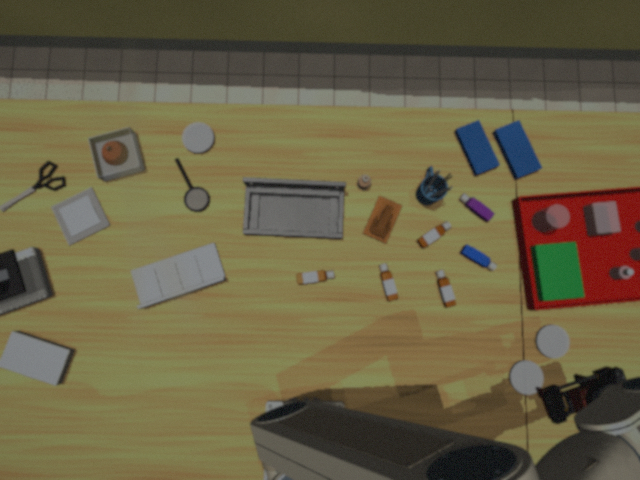

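View pics/side0.png

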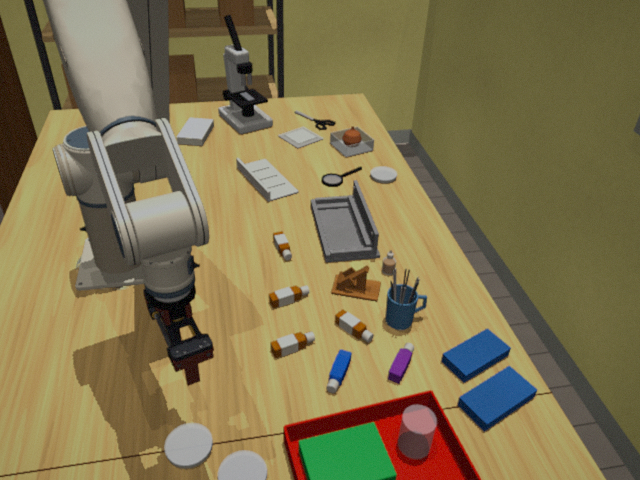

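Top view: tray near (180,275), stand (295,210), rest (382,219); four bottles at (315,277), (389,282), (446,289) and (434,235). Blue and purple look-alikes lie at (478,257) and (477,207). The side view agrees.

```bash
python3 - <<'E'
from h import *
P=np.load('top0.npy'); S=np.load('side0.npy')
I=cv2.imread('pics/top0.png'); hsv=cv2.cvtColor(I,cv2.COLOR_BGR2HSV)
def at(u,v): return np.round(P[v,u],0)
for n,(u,v) in dict(table1=(260,300),traymid=(180,275),b1=(312,277),rest=(382,219)).items(): print(n,at(u,v))
def roi(u0,u1,v0,v1,zl,zh,C=P):
    q=C[v0:v1,u0:u1].reshape(-1,3); q=q[(q[:,2]>zl)&(q[:,2]<zh)]; return q
def rect(q):
    (c,s,a)=cv2.minAreaRect(q[:,:2].astype(np.float32)); return np.round(c,1),np.round(s,1),round(a,1),len(q),np.round(np.median(q[:,2]),1)
print('tray all',rect(roi(120,235,235,315,5,60)))
print('rail',rect(roi(120,235,235,315,30,60)))
print('tray pts h',np.histogram(roi(120,235,235,315,-10,60)[:,2],bins=14)) 
print('stand all',rect(roi(235,352,172,245,7,120)))
print('stand>70',rect(roi(235,352,172,245,75,120)))
print('rest',rect(roi(360,405,193,246,5,120)))
for n,(u,v) in dict(A=(315,277),B=(389,282),C=(446,289),D=(434,235)).items():
    q=roi(u-24,u+24,v-24,v+24,10,60) 
    print(n,rect(q))
    sub=I[v-20:v+20,u-22:u+22]
cs=[np.hstack([cv2.resize(I[v-22:v+22,u-22:u+22],(200,200),interpolation=cv2.INTER_CUBIC) for u,v in ((315,277),(389,282),(446,289),(434,235))]),
np.hstack([cv2.resize(I[190:246,355:411],(400,400),interpolation=cv2.INTER_CUBIC),cv2.resize(I[230:320,125:235],(400,400),interpolation=cv2.INTER_CUBIC)])]
cv2.imwrite('pics/c1.png',np.vstack(cs))
E
```

```text
table1 [383. 133.   0.]
traymid [451. 363.   7.]
b1 [449. -14.  27.]
rest [ 615. -210.   48.]
tray all (array([453.2, 373.4]), array([226.1, 330.9]), 0.9, 3663, np.float64(9.2))
rail (array([403.2, 348.4]), array([ 11. , 249.2]), 19.7, 360, np.float64(40.5))
tray pts h (array([  44,  910, 3145, 2026, 1830,  742,   67,   14,   13,   14,   21,
         86,  203,   50]), array([-9.75776976, -5.6796087 , -1.60144764,  2.47671343,  6.55487449,
       10.63303556, 14.71119662, 18.78935769, 22.86751875, 26.94567982,
       31.02384088, 35.10200195, 39.18016301, 43.25832407, 47.33648514]))
stand all (array([650.2,  44.3]), array([207.7, 339.4]), 0.1, 5633, np.float64(18.8))
stand>70 (array([709.1,  38.7]), array([285.3,  16.1]), 88.6, 575, np.float64(89.4))
rest (array([ 621.6, -217.1]), array([126.4, 155.2]), 88.8, 1063, np.float64(10.3))
A (array([453.1, -23.7]), array([ 30.4, 105.5]), 8.8, 390, np.float64(29.6))
B (array([ 441.3, -230.8]), array([105.8,  30.9]), 15.5, 406, np.float64(29.4))
C (array([ 423.9, -391.9]), array([106.1,  48.5]), 29.4, 431, np.float64(29.3))
D (array([ 581. , -366.2]), array([ 30. , 106.6]), 34.5, 376, np.float64(29.2))
```

View pics/c1.png

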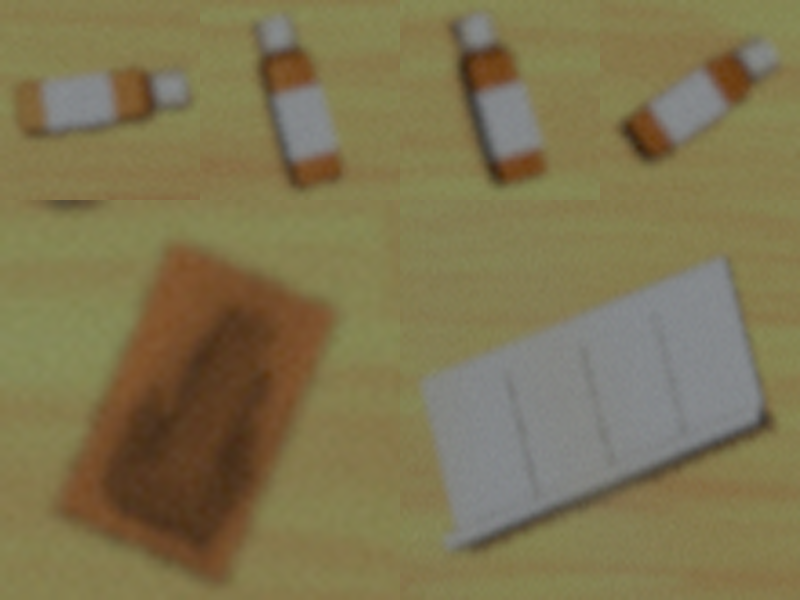

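Crops: bottle caps read A right (−y), B and C up (+x), D up-right. The rest's narrow ramp climbs up-right, and the tray's rail is along its lower edge. Now I refine the stand, rest and bottles with profiles.

```bash
cat >> h.py <<'E'
def prof(C,org,yaw,ax,lo,hi,olo,ohi,step=2):
    c,s=np.cos(np.radians(yaw)),np.sin(np.radians(yaw))
    d=C.reshape(-1,3)-np.array([*org,0]); x=d[:,0]*c+d[:,1]*s; y=-d[:,0]*s+d[:,1]*c
    a,b=(x,y) if ax=='x' else (y,x); m=(b>olo)&(b<ohi)&np.isfinite(d[:,2]); a=a[m]; z=d[m,2]
    return ' '.join(f"{e:.0f}:{np.median(z[(a>=e)&(a<e+step)]):.0f}" for e in np.arange(lo,hi,step) if ((a>=e)&(a<e+step)).sum()>2)
def plan(p0,r0,p1,R1,n,g):
    "rows from measured pose (p0, rotvec r0) to p1, R1 (matrix), n rows"
    R0=R.from_rotvec(r0); R1=R.from_matrix(R1); dr=(R0.inv()*R1).as_rotvec(); d=(np.array(p1)-p0)/n/10
    rows=[]
    for i in range(n):
        Ri=R0*R.from_rotvec(dr*i/n); s=Ri.inv().apply(d); w=np.degrees(dr)/n
        rows.append(' '.join([f"{g:g}"]+[f"{v:.2f}" for v in s]+[f"{v:.1f}" for v in w]))
    return '; '.join(rows)
E
python3 - <<'E'
from h import *
P=np.load('top0.npy'); I=cv2.imread('pics/top0.png'); hsv=cv2.cvtColor(I,cv2.COLOR_BGR2HSV)
# stand
o=(634,40.5); print('X',prof(P,o,-1.4,'x',-90,100,-100,100)); 
print('Y',prof(P,o,-1.4,'y',-152,-118,-40,30)); print('Y',prof(P,o,-1.4,'y',118,152,-40,30))
bd=P[172:245,235:352].reshape(-1,3); bd=bd[(bd[:,2]>80)&(bd[:,2]<100)]
u,sv,vt=np.linalg.svd(bd[:,:2]-bd[:,:2].mean(0),full_matrices=False); print('board dir',np.degrees(np.arctan2(vt[0,1],vt[0,0])))
# rest: brown mask
sub=hsv[190:250,355:412]; Is=I[190:250,355:412].astype(int)
for px in [(382,200),(395,215),(370,235),(350,215)]: print(px,hsv[px[1],px[0]],P[px[1],px[0]].round())
m=((Is[...,2]-Is[...,1])>25).astype(np.uint8); 
m=cv2.morphologyEx(m,cv2.MORPH_OPEN,np.ones((3,3)))
c=max(cv2.findContours(m,0,1)[0],key=cv2.contourArea)
im=get_image('top'); Rm=rot(im); eye=np.array(im['eye'])
def cast(uv,z):
    uv=np.asarray(uv,float); d=np.c_[(uv[:,0]-im['cx'])/im['fx'],(uv[:,1]-im['cy'])/im['fy'],np.ones(len(uv))]@Rm.T
    return (eye+d*((z-eye[2])/d[:,2])[:,None])[:,:2]
h=cast(c[:,0]+[355,190],6); print('rest rect',cv2.minAreaRect(h.astype(np.float32)),m.sum())
q=P[193:246,360:405].reshape(-1,3); q=q[(q[:,2]>30)&(q[:,2]<120)]; print('hi',cv2.minAreaRect(q[:,:2].astype(np.float32)),len(q))
# bottles: amber body mask
for n,(u,v) in dict(A=(315,277),B=(389,282),C=(446,289),D=(434,235)).items():
    q=P[v-24:v+24,u-24:u+24].reshape(-1,3); q=q[(q[:,2]>20)&(q[:,2]<40)]
    m=np.median(q[:,:2],0); q=q[np.hypot(*(q[:,:2]-m).T)<75]
    r=cv2.minAreaRect(q[:,:2].astype(np.float32)); print(n,r,len(q))
E
```

```text
X -90:0 -88:1 -86:0 -84:1 -82:0 -80:0 -78:0 -76:0 -74:1 -72:2 -70:0 -68:2 -66:18 -64:29 -62:29 -60:29 -58:29 -56:30 -54:28 -52:27 -50:13 -48:13 -46:12 -44:12 -42:14 -40:11 -38:13 -36:13 -34:13 -32:12 -30:12 -28:12 -26:12 -24:13 -22:13 -20:13 -18:13 -16:13 -14:13 -12:12 -10:13 -8:12 -6:13 -4:12 -2:12 0:13 2:12 4:12 6:12 8:12 10:12 12:13 14:12 16:12 18:12 20:13 22:13 24:13 26:13 28:12 30:13 32:13 34:13 36:13 38:12 40:12 42:12 44:13 46:11 48:12 50:13 52:38 54:38 56:41 58:43 60:44 62:44 64:44 66:44 68:45 70:68 72:89 74:91 76:90 78:90 80:90 82:88
Y -152:1 -150:1 -148:-0 -146:-1 -144:3 -142:34 -140:35 -138:34 -136:34 -134:33 -132:34 -130:30 -128:12 -126:13 -124:17 -122:20 -120:19
Y 118:20 120:22 122:20 124:13 126:13 128:21 130:34 132:33 134:34 136:35 138:35 140:33 142:29 146:2 148:1 150:-0
board dir -91.57235184243626
(382, 200) [ 14 163 125] [ 679. -217.    8.]
(395, 215) [ 14 164 126] [ 635. -254.   10.]
(370, 235) [ 14 163 116] [ 575. -181.    7.]
(350, 215) [ 33  88 134] [ 634. -123.    2.]
rest rect ((623.0357055664062, -217.40545654296875), (73.5866470336914, 122.74691772460938), 66.40885162353516) 952
hi ((613.0690307617188, -214.01922607421875), (47.31976318359375, 80.50221252441406), 65.0336685180664) 296
A ((453.04278564453125, -23.74852752685547), (30.332979202270508, 105.5084228515625), 8.68247127532959) 377
B ((440.92852783203125, -230.84347534179688), (105.15450286865234, 30.830034255981445), 15.726571083068848) 384
C ((425.30474853515625, -394.20587158203125), (105.79737854003906, 31.790599822998047), 15.486753463745117) 397
D ((580.9993286132812, -366.23724365234375), (30.00072479248047, 106.59900665283203), 34.496315002441406) 358
```

```bash
cat >> h.py <<'E'
def tool(az,pitch=0):
    "tool y (jaw) level at azimuth az; z down, then turned by pitch deg about the jaw axis"
    a=np.radians(az); y=np.array([np.cos(a),np.sin(a),0]); z=np.array([0,0,-1.]); x=np.cross(y,z)
    M=np.c_[x,y,z]; return M@R.from_rotvec([0,np.radians(pitch),0]).as_matrix()
def chain(wps,g,p0=None,r0=None):
    o=get_obs(); p0=o['ee_pos'] if p0 is None else p0; r0=o['orientation'] if r0 is None else r0
    for p,M,n in wps:
        print(plan(p0,r0,p,M,n,g)); p0=np.array(p,float); r0=R.from_matrix(M).as_rotvec()
E
python3 - <<'E'
from h import *
chain([((550,-310,240),tool(-40),8),((600,130,240),tool(0),9),((403,348,150),tool(19.7),6),((403.2,348.4,60),tool(19.7),5)],4)
E
```

```text
4 5.31 -1.97 -0.22 -0.0 -0.0 -4.0; 4 5.44 -1.60 -0.22 -0.0 -0.0 -4.0; 4 5.54 -1.22 -0.22 -0.0 -0.0 -4.0; 4 5.61 -0.83 -0.22 -0.0 -0.0 -4.0; 4 5.65 -0.44 -0.22 -0.0 -0.0 -4.0; 4 5.67 -0.05 -0.22 -0.0 -0.0 -4.0; 4 5.66 0.34 -0.22 -0.0 -0.0 -4.0; 4 5.62 0.73 -0.22 -0.0 -0.0 -4.0
4 4.10 -2.72 -0.00 0.0 0.0 -4.4; 4 4.30 -2.39 -0.00 0.0 0.0 -4.4; 4 4.47 -2.05 -0.00 0.0 0.0 -4.4; 4 4.62 -1.70 -0.00 0.0 0.0 -4.4; 4 4.74 -1.33 -0.00 0.0 0.0 -4.4; 4 4.83 -0.96 -0.00 0.0 0.0 -4.4; 4 4.89 -0.59 -0.00 0.0 0.0 -4.4; 4 4.92 -0.21 -0.00 0.0 0.0 -4.4; 4 4.92 0.18 -0.00 0.0 0.0 -4.4
4 3.63 -3.28 1.50 0.0 0.0 -3.3; 4 3.82 -3.07 1.50 0.0 0.0 -3.3; 4 3.98 -2.85 1.50 0.0 0.0 -3.3; 4 4.14 -2.61 1.50 0.0 0.0 -3.3; 4 4.28 -2.37 1.50 0.0 0.0 -3.3; 4 4.41 -2.12 1.50 0.0 0.0 -3.3
4 0.01 0.01 1.80 0.0 0.0 0.0; 4 0.01 0.01 1.80 0.0 0.0 0.0; 4 0.01 0.01 1.80 0.0 0.0 0.0; 4 0.01 0.01 1.80 0.0 0.0 0.0; 4 0.01 0.01 1.80 0.0 0.0 0.0
```

Request:
{"method": "play_rows", "body": {
  "plan": "4 5.31 -1.97 -0.22 0 0 -4; 4 5.44 -1.6 -0.22 0 0 -4; 4 5.54 -1.22 -0.22 0 0 -4; 4 5.61 -0.83 -0.22 0 0 -4; 4 5.65 -0.44 -0.22 0 0 -4; 4 5.67 -0.05 -0.22 0 0 -4; 4 5.66 0.34 -0.22 0 0 -4; 4 5.62 0.73 -0.22 0 0 -4; 4 4.1 -2.72 0 0 0 -4.4; 4 4.3 -2.39 0 0 0 -4.4; 4 4.47 -2.05 0 0 0 -4.4; 4 4.62 -1.7 0 0 0 -4.4; 4 4.74 -1.33 0 0 0 -4.4; 4 4.83 -0.96 0 0 0 -4.4; 4 4.89 -0.59 0 0 0 -4.4; 4 4.92 -0.21 0 0 0 -4.4; 4 4.92 0.18 0 0 0 -4.4"
}}

```text
t: 2.28
ee_pos: [599.0, 132.1, 240.1]
orientation: [-2.221, -2.222, 0.0]
ft_force: [1.8, -0.4, 0.4]
width: 40.1
```

Request:
{"method": "play_rows", "body": {
  "plan": "4 3.63 -3.28 1.5 0 0 -3.3; 4 3.82 -3.07 1.5 0 0 -3.3; 4 3.98 -2.85 1.5 0 0 -3.3; 4 4.14 -2.61 1.5 0 0 -3.3; 4 4.28 -2.37 1.5 0 0 -3.3; 4 4.41 -2.12 1.5 0 0 -3.3; 4 0 0 1.5 0 0 0; 4 0 0 1.5 0 0 0; 4 0 0 1 0 0 0; 4 0 0 0 0 0 0"
}}

```text
t: 3.52
ee_pos: [402.9, 347.6, 109.4]
orientation: [-1.812, -2.566, 0.003]
ft_force: [0.3, 0.2, 0.1]
width: 40.0
```

```bash
python3 - <<'E'
from h import *
o=get_obs(); print(o['t'],o['qpos'].round(3),o['ee_pos'].round(1),o['orientation'].round(3),o['width'])
P=cloud(shot('top','top1.png'))
q=P[230:320,115:240].reshape(-1,3); q=q[(q[:,2]>32)&(q[:,2]<47)]
print(cv2.minAreaRect(q[:,:2].astype(np.float32)),len(q))
chain([((403.2,348.4,15),tool(19.7),4)],4)
E
```

```text
3.525 [ 0.689  0.454  1.909 -0.     0.781  0.348] [402.9 347.6 109.4] [-1.812 -2.566  0.003] 40.034025971293666
((420.009521484375, 301.91143798828125), (10.737449645996094, 149.7058868408203), 19.76643180847168) 195
4 0.01 0.01 2.38 -0.0 0.0 -0.0; 4 0.01 0.01 2.38 -0.0 0.0 -0.0; 4 0.01 0.00 2.38 -0.0 0.0 -0.0; 4 0.01 0.00 2.38 -0.0 0.0 -0.0
```

Request:
{"method": "play_rows", "body": {
  "plan": "4 0.01 0.01 2.38 0 0 0; 4 0.01 0.01 2.38 0 0 0; 4 0.01 0 2.38 0 0 0; 4 0.01 0 2.36 0 0 0; 0 0 0 0 0 0 0; 0 0 0 0 0 0 0; 0 0 0 0 0 0 0; 0 0 0 0 0 0 0; 0 0 0 0 0 0 0; 0 0 0 0 0 0 0"
}}

```text
t: 4.82
ee_pos: [403.2, 349.6, 16.4]
orientation: [1.809, 2.568, 0.003]
ft_force: [0.2, -1.0, 7.2]
width: 10.0
```

Request:
{"method": "play_rows", "body": {
  "plan": "0 0 0 -2 0 0 0; 0 0 0 -2 0 0 0; 0 0 0 -2 0 0 0; 0 0 0 -2 0 0 0; 0 0 0 -2 0 0 0; 0 0 0 0 0 0 0"
}}

```text
t: 5.58
ee_pos: [403.1, 349.6, 116.4]
orientation: [1.809, 2.568, 0.004]
ft_force: [0.2, -1.3, -3.3]
width: 9.9
```

```bash
python3 - <<'E'
from h import *
o=get_obs(); print(o['t'],o['qpos'].round(3),o['ee_pos'].round(1),o['orientation'].round(3),o['width'],o['ft_force'].round(1),o['moment'].round(2))
P=cloud(shot('side','side1.png')); shot('top','top2.png')
E
```

```text
5.575 [0.692 0.443 1.905 0.    0.792 0.349] [403.1 349.6 116.4] [1.809 2.568 0.004] 9.922384360734107 [ 0.2 -1.3 -3.3] [ 0.    0.02 -0.03]
```

View pics/side1.png

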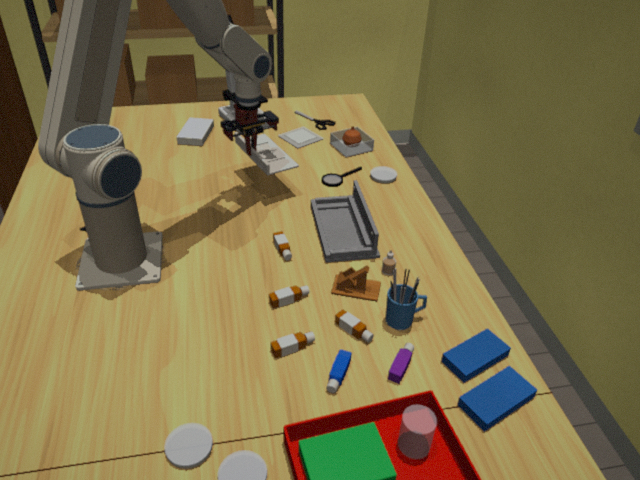

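Tray is held about 100 mm up (gripper at ~(250,140), panel below it). Next I check its pose in the hand.

```bash
python3 - <<'E'
from h import *
o=get_obs(); p=o['ee_pos']; M=R.from_rotvec(o['orientation']).as_matrix(); print(M.round(3))
for n in('top','side'):
    im=shot(n); P=cloud(im); px=im['pixels'].astype(int)
    white=(px.min(-1)>110)&(px.max(-1)-px.min(-1)<35)
    d=P-p; x=d@M[:,1]; y=-(d@M[:,0]); z=-(d@M[:,2])   # tray-like: x=jaw, y, z up rel TCP
    print('tooly',M[:,1])
    m=(x>15)&(x<108)&(abs(y)<124)&(abs(z+8)<14)
    A=np.c_[x[m],y[m],np.ones(m.sum())]; c,*_=np.linalg.lstsq(A,z[m],rcond=None); print(n,m.sum(),'slopes deg',np.degrees(c[:2]).round(2),'z0',c[2].round(2))
    m2=(x>-40)&(x<125)&(abs(y)<160)&(z>-20)&(z<40)
    mm=m2&(x>80); print('x max',np.percentile(x[mm&(x<125)],[95,99,99.9]).round(1))
    mm=m2&(x>20)&(x<100)&(z<10); print('y range',np.percentile(y[mm],[0.2,1,99,99.8]).round(1),mm.sum())
E
```

```text
[[-0.337  0.942 -0.001]
 [ 0.942  0.337 -0.   ]
 [-0.    -0.001 -1.   ]]
tooly [ 9.41660824e-01  3.36562718e-01 -6.55173505e-04]
top 1607 slopes deg [ 0.08 -0.04] z0 -7.67
x max [107.9 109.3 110. ]
y range [-25.1  -9.6 124.6 125.4] 1404
tooly [ 9.41660824e-01  3.36562718e-01 -6.55173505e-04]
side 787 slopes deg [-0.53 -0.12] z0 -6.34
x max [108.4 110.1 111.5]
y range [-122.3 -115.6  129.5  132.9] 721
```

```bash
cat >> h.py <<'E'
SO=np.array([643.2,40.3]); SY=-1.5
def traypose(xb,zb,th,y=0.0,g=(-52.5,0.6,16.4)):
    t=np.radians(th); ex=np.array([np.cos(t),0,-np.sin(t)]); ez=np.array([np.sin(t),0,np.cos(t)]); ey=np.array([0,1.,0])
    Z=R.from_euler('z',SY,degrees=True).as_matrix()
    p=np.array([xb,y,zb])+(g[0]-57.5)*ex+g[1]*ey+g[2]*ez
    return Z@p+[*SO,0], Z@np.c_[ey,ex,-ez]
E
python3 - <<'E'
from h import *
w=[(*traypose(10,150,0),11),(*traypose(34,60,9),5),(*traypose(36,24,9),2)]
for a in w: print(a[0].round(1))
chain(w,0)
E
```

```text
[543.2  43.5 166.4]
[571.2  42.8  93.4]
[573.2  42.7  57.4]
0 -3.04 0.28 -0.47 -0.0 0.0 1.9; 0 -3.03 0.38 -0.47 -0.0 0.0 1.9; 0 -3.02 0.48 -0.47 -0.0 0.0 1.9; 0 -3.00 0.58 -0.47 -0.0 0.0 1.9; 0 -2.98 0.68 -0.47 -0.0 0.0 1.9; 0 -2.96 0.78 -0.47 -0.0 0.0 1.9; 0 -2.93 0.88 -0.47 -0.0 0.0 1.9; 0 -2.90 0.98 -0.47 -0.0 0.0 1.9; 0 -2.86 1.07 -0.47 -0.0 0.0 1.9; 0 -2.82 1.17 -0.47 -0.0 0.0 1.9; 0 -2.78 1.26 -0.47 -0.0 0.0 1.9
0 0.00 0.56 1.46 1.8 0.0 -0.0; 0 0.00 0.60 1.44 1.8 0.0 -0.0; 0 0.00 0.65 1.42 1.8 0.0 -0.0; 0 0.00 0.69 1.40 1.8 0.0 -0.0; 0 0.00 0.74 1.38 1.8 0.0 -0.0
0 0.00 0.38 1.76 0.0 0.0 0.0; 0 -0.00 0.38 1.76 0.0 0.0 0.0
```

Request:
{"method": "play_rows", "body": {
  "plan": "0 0 0 -2.5 0 0 0; 0 0 0 -2.5 0 0 0; 0 -3.04 0.28 0 0 0 1.9; 0 -3.03 0.38 0 0 0 1.9; 0 -3.02 0.48 0 0 0 1.9; 0 -3 0.58 0 0 0 1.9; 0 -2.98 0.68 0 0 0 1.9; 0 -2.96 0.78 0 0 0 1.9; 0 -2.93 0.88 0 0 0 1.9; 0 -2.9 0.98 0 0 0 1.9; 0 -2.86 1.07 0 0 0 1.9; 0 -2.82 1.17 0 0 0 1.9; 0 -2.78 1.26 0 0 0 2.2; 0 0 0.56 1.46 1.8 0 0; 0 0 0.6 1.44 1.8 0 0; 0 0 0.65 1.42 1.8 0 0; 0 0 0.69 1.4 1.8 0 0; 0 0 0.74 1.38 1.8 0 0; 0 0 0 0 0 0 0"
}}

```text
t: 8.15
ee_pos: [572.2, 43.6, 90.6]
orientation: [-2.166, -2.109, 0.168]
ft_force: [-0.1, -0.5, 0.2]
width: 0.3
```

```bash
cat > tr.py <<'E'
from h import *
import sys
o=get_obs(); p=o['ee_pos']; M=R.from_rotvec(o['orientation']).as_matrix()
print(o['t'],p.round(1),o['width'].round(1),o['ft_force'].round(1),o['moment'].round(2)); print(M.round(3))
im=shot('top','top_%d.png'%(o['t']*10)); P=cloud(im)
d=P-p; x=d@M[:,1]; y=(d@M[:,0]); z=-(d@M[:,2])
m=(x>15)&(x<108)&(abs(y)<124)&(abs(z+8)<10)
A=np.c_[x[m],y[m],np.ones(m.sum())]; c,*_=np.linalg.lstsq(A,z[m],rcond=None); print(m.sum(),'slopes deg',np.degrees(c[:2]).round(2),'z0',c[2].round(2))
mm=(x>60)&(x<105)&(abs(z+8)<10)&(abs(y)<150); print('y edges',np.percentile(y[mm],[.3,1,99,99.7]).round(1))
mm=(abs(y)<110)&(abs(y)>60)&(x<125)&(x>90)&(abs(z+8)<10); print('x edge',np.percentile(x[mm],[98,99.5]).round(1))
E
python3 tr.py; python3 - <<'E'
from h import *
chain([(*traypose(37,24,9),3)],0)
E
```

```text
0 -0.03 0.24 1.08 -0.0 0.0 -0.0; 0 -0.03 0.24 1.08 -0.0 0.0 -0.0; 0 -0.03 0.24 1.08 -0.0 0.0 -0.0Traceback (most recent call last):
  File "tr.py", line 4, in <module>
    print(o['t'],p.round(1),o['width'].round(1),o['ft_force'].round(1),o['moment'].round(2)); print(M.round(3))
                            ^^^^^^^^^^^^^^^^
AttributeError: 'float' object has no attribute 'round'
```

The grip let go during the carry (width 0.3). I look for the tray.

```bash
python3 - <<'E'
from h import *
shot('top','top3.png'); P=cloud(shot('side','side3.png'))
a=cv2.imread('pics/top3.png')[90:390,60:500]; b=cv2.imread('pics/side3.png')[80:380,180:440]
cv2.imwrite('pics/c3.png',np.hstack([a,b]))
E
```

```text
(no output)
```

View pics/c3.png

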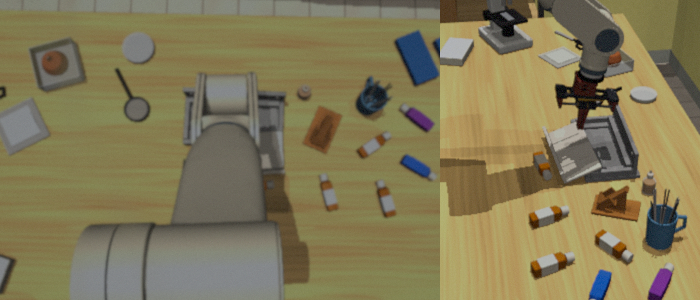

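The tray fell and seems to lean on the stand's front bar, near bottle A. I raise the arm and clear the view.

Request:
{"method": "play_rows", "body": {
  "plan": "0 0 0 -4 -3 0 0; 0 0 0 -4 -3 0 0; 0 0 0 -4 -3 0 0; 4 4 -0.5 0 0 0 -3; 4 4.5 -1 0 0 0 -4; 4 4.5 -1 0 0 0 -4; 4 4.5 -1 0 0 0 -4; 4 4.5 -1 0 0 0 -4; 4 4.5 -1 0 0 0 -4; 4 4.5 -1 0 0 0 -4; 4 4.5 -1 0 0 0 -4"
}}

```text
t: 9.62
ee_pos: [439.9, 371.8, 212.4]
orientation: [1.58, 2.715, 0.003]
ft_force: [0.2, -0.4, 0.1]
width: 40.2
```

```bash
python3 - <<'E'
from h import *
shot('top','top4.png'); shot('side','side4.png')
a=cv2.imread('pics/top4.png')[150:350,220:420]; b=cv2.imread('pics/side4.png')[170:340,220:420]
cv2.imwrite('pics/c4.png',np.hstack([cv2.resize(a,(400,400),interpolation=2),cv2.resize(b,(400,400),interpolation=2)]))
print(get_obs()['ee_pos'])
E
```

```text
[438.36856366 373.21131597 212.35637471]
```

View pics/c4.png

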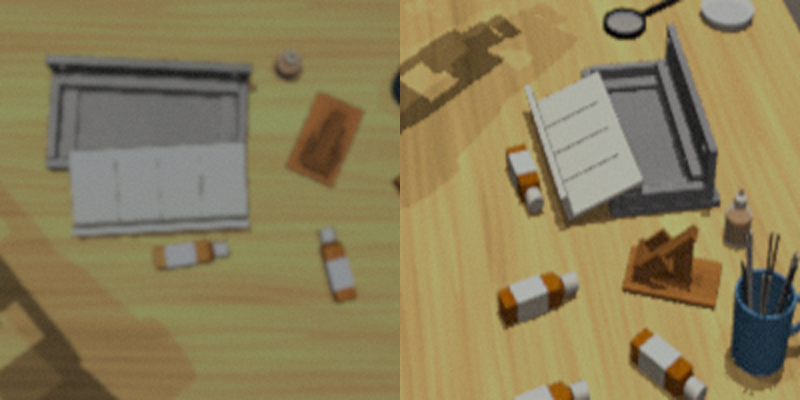

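The tray lies right side up. Its rail edge is on the table just beyond bottle A, and its back is over the stand's front bar.

```bash
python3 - <<'E'
from h import *
P=cloud(shot('top')); I=cv2.imread('pics/top4.png').astype(int)
x,y,z=P[...,0],P[...,1],P[...,2]
w=(I.min(-1)>105)&(I.max(-1)-I.min(-1)<30)
m=(x>515)&(x<620)&(y>-95)&(y<130)&w&(z>0)&(z<70)
q=P[m]; 
for _ in range(4):
    A=np.c_[q[:,:2],np.ones(len(q))]; c,*_=np.linalg.lstsq(A,q[:,2],rcond=None); r=q[:,2]-A@c; q=q[abs(r)<6]
print('plane',c,len(q),'tilt',np.degrees(np.arctan(np.hypot(*c[:2]))),'dir',np.degrees(np.arctan2(c[1],c[0])))
print('panel rect',cv2.minAreaRect(q[:,:2].astype(np.float32)))
res=z-(c[0]*x+c[1]*y+c[2]); m=(res>22)&(res<40)&(x>470)&(x<560)&(y>-120)&(y<160)
r=P[m]; print('rail',cv2.minAreaRect(r[:,:2].astype(np.float32)),len(r),np.median(r,0))
m=(x>400)&(x<505)&(y>-100)&(y<60)&(z>20)&(z<40); r=P[m]; print('A',cv2.minAreaRect(r[:,:2].astype(np.float32)),len(r))
e=(637,41); print(prof(P,(520,20),-1,'x',-60,120,-60,60,4))
E
```

```text
plane [ 2.64902379e-01 -1.89769557e-02 -1.13905179e+02] 1452 tilt 14.873339989359609 dir -4.097529040606817
panel rect ((562.0029907226562, 17.681663513183594), (94.84249877929688, 225.1771240234375), 0.6210924983024597)
rail ((488.55926513671875, 20.177650451660156), (12.48583984375, 247.2099609375), 3.5899384021759033) 335 [487.64546793  22.88667856  43.0593587 ]
A ((468.19122314453125, -20.7652587890625), (71.61970520019531, 155.35247802734375), 0.9172782897949219) 484
-60:26 -56:2 -52:1 -48:0 -44:1 -40:2 -36:41 -32:43 -28:39 -24:28 -20:18 -16:17 -12:18 -8:19 -4:21 0:23 4:23 8:25 12:27 16:27 20:29 24:30 28:32 32:33 36:35 40:36 44:38 48:39 52:40 56:42 60:43 64:44 68:46 72:46 76:48 80:49 84:14 88:13 92:13 96:12 100:12 104:13 108:12 112:12 116:12
```

```bash
python3 - <<'E'
from h import *
P=cloud(shot('top')); I=shot('top')['pixels'].astype(int)
x,y,z=P[...,0],P[...,1],P[...,2]
c=[0.2649,-0.01898,-113.9]; res=z-(c[0]*x+c[1]*y+c[2])
m=(z>30)&(z<52)&(x>474)&(x<505)&(y>-110)&(y<150); r=P[m]
k=np.polyfit(r[:,1],r[:,0],1); print('rail x=%.4f*y+%.1f'%tuple(k),'yaw',-np.degrees(np.arctan(k[0])),'y range',np.percentile(r[:,1],[.5,99.5]),'z',np.median(r[:,2]), np.percentile(r[:,0]-np.polyval(k,r[:,1]),[2,98]))
m=(x>400)&(x<474)&(y>-120)&(y<60)&(z>22)&(z<38); r=P[m]; print('A',cv2.minAreaRect(r[:,:2].astype(np.float32)),len(r))
o=get_obs(); print(o['qpos'].round(3))
E
```

```text
rail x=-0.0696*y+490.6 yaw 3.981040696530171 y range [-102.91468236  143.06114179] z 42.19423098822688 [-6.34530597  7.57314486]
A ((453.083984375, -23.790237426757812), (30.319549560546875, 105.6778793334961), 9.058483123779297) 360
[ 0.678  0.364  1.75  -0.     1.027  0.164]
```

```bash
python3 - <<'E'
from h import *
P=np.concatenate([cloud(shot('top')).reshape(-1,3) for _ in range(3)]); 
x,y,z=P.T
k=(x>510)&(x<594)&(y>-85)&(y<120)&(z>5)&(z<65); q=P[k]
for _ in range(5):
    A=np.c_[q[:,0]-550,q[:,1]-20,np.ones(len(q))]; c,*_=np.linalg.lstsq(A,q[:,2],rcond=None); r=q[:,2]-A@c; print(len(q),c.round(4),r.std().round(2)); q=q[abs(r)<9]
S=cloud(shot('side')).reshape(-1,3); x,y,z=S.T
k=(x>510)&(x<594)&(y>-85)&(y<120)&(z>5)&(z<65); q=S[k]
for _ in range(5):
    A=np.c_[q[:,0]-550,q[:,1]-20,np.ones(len(q))]; c,*_=np.linalg.lstsq(A,q[:,2],rcond=None); r=q[:,2]-A@c; q=q[abs(r)<9]
print('side',len(q),c.round(4))
print(prof(P,(488,20),3.9,'x',-16,120,-80,80,2)); print(prof(S,(488,20),3.9,'x',-16,120,-80,80,3))
E
```

```text
6580 [ 3.46400e-01 -9.10000e-03  3.18292e+01] 2.73
6577 [ 3.46200e-01 -9.10000e-03  3.18342e+01] 2.72
6577 [ 3.46200e-01 -9.10000e-03  3.18342e+01] 2.72
6577 [ 3.46200e-01 -9.10000e-03  3.18342e+01] 2.72
6577 [ 3.46200e-01 -9.10000e-03  3.18342e+01] 2.72
side 1266 [ 3.4490e-01 -7.5000e-03  3.2575e+01]
-16:0 -14:1 -12:0 -10:0 -8:1 -6:4 -4:39 -2:44 0:45 2:44 4:40 6:35 8:29 10:23 12:18 14:16 16:16 18:17 20:18 22:18 24:19 26:20 28:21 30:21 32:22 34:23 36:23 38:24 40:24 42:25 44:26 46:26 48:27 50:28 52:29 54:29 56:30 58:31 60:31 62:32 64:33 66:34 68:35 70:35 72:36 74:36 76:37 78:38 80:38 82:39 84:40 86:40 88:41 90:42 92:42 94:43 96:44 98:45 100:45 102:46 104:47 106:47 108:48 110:49 112:48 114:45
-16:2 -13:1 -10:2 -7:3 -4:40 -1:39 2:6 5:1 8:34 11:23 14:18 17:18 20:20 23:20 26:21 29:22 32:23 35:25 38:25 41:25 44:26 47:28 50:29 53:31 56:31 59:32 62:33 65:34 68:35 71:36 74:37 77:39 80:39 83:41 86:42 89:42 92:43 95:45 98:45 101:46 104:48 107:48 110:48 113:48
```

```bash
python3 - <<'E'
from h import *
t=np.radians(-19.1); ex=np.array([np.cos(t),0,-np.sin(t)]); ez=np.array([np.sin(t),0,np.cos(t)]); ey=np.array([0,1.,0])
Z=R.from_euler('z',3.9,degrees=True).as_matrix(); ex,ey,ez=Z@ex,Z@ey,Z@ez
top=np.array([488,20,42.5])-1*np.array([1,0,0]); M=np.c_[ey,ex,-ez]
g=top-23*ez; print(g,g+90*ez)
chain([(g+90*ez,M,10),(g,M,5)],1.9)
E
```

```text
[494.50858353  20.51188387  20.76617502] [465.12716971  18.50886003 105.81157711]
1.9 -3.18 -1.52 1.06 -1.9 -0.4 2.5; 1.9 -3.23 -1.41 1.03 -1.9 -0.4 2.5; 1.9 -3.28 -1.30 1.01 -1.9 -0.4 2.5; 1.9 -3.33 -1.19 1.00 -1.9 -0.4 2.5; 1.9 -3.37 -1.07 0.99 -1.9 -0.4 2.5; 1.9 -3.41 -0.96 0.98 -1.9 -0.4 2.5; 1.9 -3.44 -0.84 0.97 -1.9 -0.4 2.5; 1.9 -3.47 -0.72 0.97 -1.9 -0.4 2.5; 1.9 -3.49 -0.59 0.98 -1.9 -0.4 2.5; 1.9 -3.51 -0.47 0.99 -1.9 -0.4 2.5
1.9 -0.00 -0.00 1.80 -0.0 -0.0 -0.0; 1.9 -0.00 -0.00 1.80 -0.0 -0.0 -0.0; 1.9 -0.00 -0.00 1.80 -0.0 -0.0 -0.0; 1.9 -0.00 -0.00 1.80 -0.0 -0.0 -0.0; 1.9 -0.00 -0.00 1.80 -0.0 -0.0 -0.0
```

Request:
{"method": "play_rows", "body": {
  "plan": "1.9 -3.18 -1.52 1.06 -1.9 -0.4 2.5; 1.9 -3.23 -1.41 1.03 -1.9 -0.4 2.5; 1.9 -3.28 -1.3 1.01 -1.9 -0.4 2.5; 1.9 -3.33 -1.19 1 -1.9 -0.4 2.5; 1.9 -3.37 -1.07 0.99 -1.9 -0.4 2.5; 1.9 -3.41 -0.96 0.98 -1.9 -0.4 2.5; 1.9 -3.44 -0.84 0.97 -1.9 -0.4 2.5; 1.9 -3.47 -0.72 0.97 -1.9 -0.4 2.5; 1.9 -3.49 -0.59 0.98 -1.9 -0.4 2.5; 1.9 -3.51 -0.47 0.99 -1.9 -0.4 2.5; 1.9 0 0 1.5 0 0 0; 1.9 0 0 1.5 0 0 0; 1.9 0 0 1.5 0 0 0; 1.9 0 0 0.5 0 0 0; 1.9 0 0 0 0 0 0"
}}

```text
t: 11.95
ee_pos: [482.1, 21.0, 57.6]
orientation: [1.971, 2.12, 0.363]
ft_force: [-1.3, 0.4, 0.4]
width: 19.1
```

```bash
python3 - <<'E'
from h import *
t=np.radians(-19.1); ex=np.array([np.cos(t),0,-np.sin(t)]); ez=np.array([np.sin(t),0,np.cos(t)]); ey=np.array([0,1.,0])
Z=R.from_euler('z',3.9,degrees=True).as_matrix(); ex,ey,ez=Z@ex,Z@ey,Z@ez
g=np.array([494.5,20.5,20.8]); M=np.c_[ey,ex,-ez]
chain([(g,M,4)],1.9); o=get_obs(); print(o['t'],o['width'],o['ee_pos'],o['qpos'].round(2))
S=cloud(shot('side','side5.png'))
im=cv2.imread('pics/side5.png')[180:280,240:400]; cv2.imwrite('pics/c5.png',cv2.resize(im,(640,400),interpolation=2))
E
```

```text
1.9 -0.04 -0.01 0.97 0.0 -0.1 0.1; 1.9 -0.04 -0.01 0.97 0.0 -0.1 0.1; 1.9 -0.04 -0.01 0.97 0.0 -0.1 0.1; 1.9 -0.04 -0.01 0.97 0.0 -0.1 0.1
11.95 19.136698870585636 [482.12119335  21.01002057  57.60157221] [ 0.    0.44  2.25  0.25  0.11 -0.31]
```

View pics/c5.png

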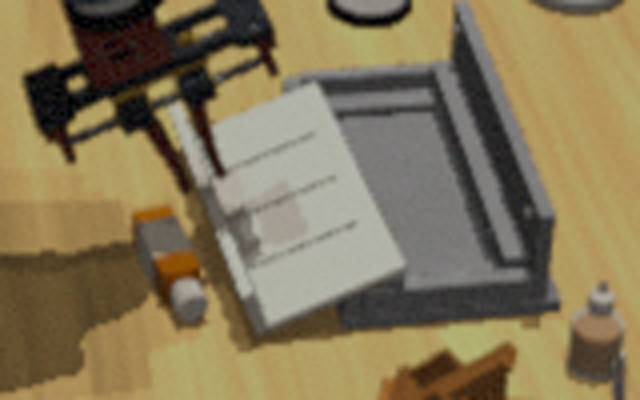

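The fingers straddle the rail, but q5 sits at its 0.11 limit. I fit the arm's kinematics to know which tilts it can reach.

```bash
cat > fk.py <<'E'
import numpy as np
D=[(.42377,1.63058,1.08856,np.hypot(195.767,593.049),221.987),(.454,1.909,.781,np.hypot(402.9,347.6),109.4),(.443,1.905,.792,np.hypot(403.1,349.6),116.4),(.364,1.75,1.027,np.hypot(438.368,373.211),212.356)]
from h import get_obs,R
E
python3 - <<'E'
from fk import *
from scipy.optimize import least_squares
o=get_obs(); p=o['ee_pos']; z=R.from_rotvec(o['orientation']).as_matrix()[:,2]; q=o['qpos']; print(q,p,z)
def res(v):
    a1,L2,A,B,d,Lt=v; r=[]
    for q2,q3,q5,rr,zz in D:
        s=q2+q3; r+=[a1+L2*np.sin(q2)+A*np.sin(s)+B*np.cos(s)-rr, d+L2*np.cos(q2)+A*np.cos(s)-B*np.sin(s)-Lt-zz]
    w=p-Lt*z; s=q[1]+q[2]
    r+=[a1+L2*np.sin(q[1])+A*np.sin(s)+B*np.cos(s)-np.hypot(w[0],w[1]), d+L2*np.cos(q[1])+A*np.cos(s)-B*np.sin(s)-w[2]]
    return np.array(r+list((np.array(v)-[50,450,450,0,400,250])*1e-3))
s=least_squares(res,[50,450,450,0,400,250]); print(s.x.round(1),s.fun.round(2))
E
```

```text
[ 1.11973644e-03  4.42967325e-01  2.25299302e+00  2.48546432e-01
  1.14126295e-01 -3.14344906e-01] [482.16514767  21.11416337  57.88531648] [ 0.32859346  0.02838159 -0.94404493]
[  2.1 558.7 483.5  75.9 312.  307.1] [ 0.08  0.18  0.51  0.07 -0.55  0.07 -0.05 -0.27  0.01 -0.04 -0.05  0.11
  0.03  0.08 -0.09  0.06]
```

The fit is good (shoulder 312 up, links 559 and 489, tool 307). A forward lean of 19° is out of range here, so I take the rail at 13°. I also check the mug and dropper clearances at the rest.

```bash
python3 - <<'E'
from h import *
def ax(th,yaw):
    t=np.radians(th); Z=R.from_euler('z',yaw,degrees=True).as_matrix()
    return Z@np.array([np.cos(t),0,-np.sin(t)]),Z@np.array([0,1.,0]),Z@np.array([np.sin(t),0,np.cos(t)])
top=np.array([487,20,42.5]); e1=ax(-19.1,3.9); e2=ax(-13,3.9)
g=top-12*e1[2]-11*e2[2]; M=np.c_[e2[1],e2[0],-e2[2]]; print(g)
chain([(g,M,5)],1.9)
P=np.load('top0.npy'); Z=R.from_euler('z',-23.6,degrees=True).as_matrix()
for n,(u,v,lo) in dict(mug=(433,188,60),drop=(365,183,40)).items():
    q=P[v-22:v+22,u-22:u+22].reshape(-1,3); q=q[(q[:,2]>lo)]; q=q[np.isfinite(q[:,0])]
    print(n,len(q),np.median(q,0).round(),'rest frame min/max',((q-[623,-217,0])@Z).min(0).round(),((q-[623,-217,0])@Z).max(0).round())
E
```

```text
[493.38625328  20.43537107  20.44254234]
1.9 -0.03 -0.04 0.78 1.3 -0.1 0.1; 1.9 -0.03 -0.02 0.78 1.3 -0.1 0.1; 1.9 -0.03 -0.00 0.78 1.3 -0.1 0.1; 1.9 -0.03 0.01 0.78 1.3 -0.1 0.1; 1.9 -0.03 0.03 0.78 1.3 -0.1 0.1
mug 465 [ 710. -350.   88.] rest frame min/max [  87. -128.   60.] [185. -53. 157.]
drop 123 [ 726. -157.   49.] rest frame min/max [23. 77. 40.] [ 93. 147.  95.]
```

Request:
{"method": "play_rows", "body": {
  "plan": "1.9 -0.03 -0.04 0.78 1.3 -0.1 0.1; 1.9 -0.03 -0.02 0.78 1.3 -0.1 0.1; 1.9 -0.03 0 0.78 1.3 -0.1 0.1; 1.9 -0.03 0.01 0.78 1.3 -0.1 0.1; 1.9 -0.03 0.03 0.78 1.3 -0.1 0.1; 0 0 0 0 0 0 0; 0 0 0 0 0 0 0; 0 0 0 0 0 0 0; 0 0 0 0 0 0 0; 0 0 0 0 0 0 0"
}}

```text
t: 13.25
ee_pos: [493.5, 20.8, 20.6]
orientation: [2.037, 2.172, 0.242]
ft_force: [-0.3, 1.0, 4.3]
width: 11.6
```

```bash
sed -i "s/o\['width'\].round(1)/round(o['width'],1)/" tr.py; python3 tr.py
```

```text
13.25 [493.5  20.8  20.6] 11.6 [-0.3  1.   4.3] [ 0.15 -0.62  0.13]
[[-0.064  0.973  0.221]
 [ 0.998  0.063  0.012]
 [-0.002  0.222 -0.975]]
1772 slopes deg [ 4.4  -1.26] z0 -6.77
y edges [-123.7 -120.6  146.9  149.3]
x edge [111.7 112.3]
```

Request:
{"method": "play_rows", "body": {
  "plan": "0 0 0.3 -1.2 0 0 0; 0 0 0.4 -1.8 0 0 0; 0 0 0.5 -2 1 0 0; 0 0 0.5 -2 2 0 0; 0 0 0.4 -2 3 0 0; 0 0 0.2 -2 3 0 0; 0 0 0.1 -2 3 0 0; 0 0 0 0 1 0 0; 0 0 0 0 0 0 0"
}}

```text
t: 14.42
ee_pos: [493.5, 21.0, 151.9]
orientation: [-2.148, -2.289, 0.009]
ft_force: [0.4, -1.0, -3.8]
width: 9.8
```

```bash
python3 tr.py
```

```text
14.425 [493.5  21.  151.9] 9.8 [ 0.4 -1.  -3.8] [-0.04  0.04 -0.02]
[[-0.064  0.998 -0.006]
 [ 0.998  0.064 -0.002]
 [-0.002 -0.006 -1.   ]]
1030 slopes deg [-0.04 -1.43] z0 -7.42
y edges [-125.6 -125.   121.8  123.4]
x edge [109.6 110.2]
```

```bash
cat > tp.py <<'E'
from h import *
G=(-52.5,1.2,16.3); C=R.from_rotvec([0,np.radians(1.4),0]).as_matrix()
def tp(xb,zb,th,y=0.): p,M=traypose(xb,zb,th,y,G); return p,M@C
E
python3 - <<'E'
from tp import *
w=[(*tp(15,130,4),4),(*tp(34,60,9),5)]
for a in w: print(a[0].round(1))
chain(w,0)
E
```

```text
[549.7  43.9 153.9]
[571.2  43.4  93.3]
0 0.48 1.44 -0.07 0.9 0.4 1.3; 0 0.52 1.43 -0.09 0.9 0.4 1.3; 0 0.55 1.42 -0.10 0.9 0.4 1.3; 0 0.58 1.40 -0.12 0.9 0.4 1.3
0 -0.03 0.51 1.18 1.0 0.0 0.0; 0 -0.03 0.53 1.17 1.0 0.0 0.0; 0 -0.03 0.55 1.16 1.0 0.0 0.0; 0 -0.03 0.57 1.15 1.0 0.0 0.0; 0 -0.03 0.59 1.14 1.0 0.0 0.0
```

Request:
{"method": "play_rows", "body": {
  "plan": "0 0.48 1.44 -0.07 0.9 0.4 1.3; 0 0.52 1.43 -0.09 0.9 0.4 1.3; 0 0.55 1.42 -0.1 0.9 0.4 1.3; 0 0.58 1.4 -0.12 0.9 0.4 1.3; 0 -0.03 0.51 1.18 1 0 0; 0 -0.03 0.53 1.17 1 0 0; 0 -0.03 0.55 1.16 1 0 0; 0 -0.03 0.57 1.15 1 0 0; 0 -0.03 0.59 1.14 1 0 0; 0 0 0 0 0 0 0"
}}

```text
t: 15.72
ee_pos: [572.2, 43.2, 93.3]
orientation: [-2.156, -2.1, 0.141]
ft_force: [-0.3, -0.2, -3.6]
width: 9.6
```

```bash
python3 tr.py; python3 - <<'E'
from tp import *
w=[(*tp(37,25,9),3),(*tp(50,21,9),2)]
chain(w,0)
P=cloud(shot('top')); S=cloud(shot('side'))
for n,C in(('top',P),('side',S)):
    q=C.reshape(-1,3); q=(q-[*SO,0])@R.from_euler('z',SY,degrees=True).as_matrix()
    m=(q[:,0]>-60)&(q[:,0]<30)&(abs(q[:,1])<122)&(q[:,2]>55)&(q[:,2]<105)&(abs(q[:,1])>45)
    A=np.c_[q[m,:2],np.ones(m.sum())]; c,*_=np.linalg.lstsq(A,q[m,2],rcond=None); r=q[m,2]-A@c; k=abs(r)<8
    c,*_=np.linalg.lstsq(A[k],q[m][k,2],rcond=None); print(n,k.sum(),c.round(3))
    m=(q[:,0]>-20)&(q[:,0]<60)&(q[:,2]>55)&(q[:,2]<100)&(abs(q[:,1])<150); print('y edges',np.percentile(q[m,1],[.3,1,99,99.7]).round(1),'x',np.percentile(q[m,0],[95,98,99]).round(1))
E
```

```text
15.725 [572.2  43.2  93.3] 9.6 [-0.3 -0.2 -3.6] [-0.08 -0.13 -0.02]
[[ 0.028  0.987 -0.156]
 [ 0.999 -0.024  0.027]
 [ 0.023 -0.157 -0.987]]
701 slopes deg [-0.26 -1.53] z0 -7.47
y edges [-125.  -124.8  122.6  123.5]
x edge [107.7 107.9]
0 -0.02 0.25 1.17 0.0 0.0 0.0; 0 -0.02 0.25 1.17 0.0 0.0 0.0; 0 -0.02 0.25 1.17 0.0 0.0 0.0
0 -0.00 0.67 0.10 0.0 0.0 -0.0; 0 -0.00 0.67 0.10 0.0 0.0 -0.0
top 629 [-1.600e-01 -4.000e-03  7.516e+01]
y edges [-123.9 -123.7  124.1  125.1] x [33.2 35.9 58.2]
side 688 [-1.520e-01 -3.000e-03  7.735e+01]
y edges [-128.  -126.6  117.1  122.7] x [34.1 35.8 36.6]
```

Request:
{"method": "play_rows", "body": {
  "plan": "0 -0.02 0.25 1.17 0 0 0; 0 -0.02 0.25 1.17 0 0 0; 0 -0.02 0.25 1.17 0 0 0; 0 0 0.67 0.1 0 0 0; 0 0 0.67 0.1 0 0 0; 0 0 0 0 0 0 0"
}}

```text
t: 16.62
ee_pos: [588.3, 43.1, 54.9]
orientation: [-2.158, -2.102, 0.137]
ft_force: [0.3, 0.3, -4.8]
width: 9.9
```

```bash
python3 - <<'E'
from tp import *
o=get_obs(); print(o['t'],o['ee_pos'].round(1),o['width'],o['ft_force'].round(1),o['moment'].round(2))
chain([(*tp(58,20.8,9),2),(*tp(58.5,20.6,5),2),(*tp(58.5,20.5,0),4)],0)
S=shot('side','side6.png')['pixels'][180:280,290:400,::-1]; T=shot('top','top6.png')['pixels'][165:255,230:360,::-1]
cv2.imwrite('pics/c6.png',np.hstack([cv2.resize(S,(400,400),interpolation=2),cv2.resize(T,(400,400),interpolation=2)]))
P=cloud(shot('top')); print(prof(P,SO,SY,'x',-60,70,-120,-55,4)); print(prof(P,SO,SY,'x',-60,70,55,120,4))
E
```

```text
16.625 [588.3  43.1  54.9] 9.917843191926492 [ 0.3  0.3 -4.8] [-0.02 -0.1  -0.03]
0 -0.01 0.35 -0.02 0.1 0.0 0.0; 0 -0.01 0.35 -0.02 0.1 0.0 0.0
0 -0.01 -0.02 0.39 -2.0 0.0 -0.0; 0 -0.01 -0.03 0.39 -2.0 0.0 -0.0
0 -0.01 -0.02 0.24 -1.2 0.0 -0.0; 0 -0.01 -0.03 0.24 -1.2 0.0 -0.0; 0 -0.01 -0.04 0.24 -1.2 0.0 -0.0; 0 -0.01 -0.04 0.24 -1.2 0.0 -0.0
-60:76 -56:81 -52:81 -48:460 -44:454 -40:47 -36:45 -32:49 -28:44 -24:42 -20:46 -16:44 -12:40 -8:44 -4:42 0:40 4:40 8:38 12:37 16:38 20:36 24:35 28:36 32:34 36:35 40:35 44:44 48:45 52:44 56:45 60:70 64:91 68:90
-60:74 -56:77 -52:79 -44:46 -40:45 -36:42 -32:46 -28:42 -24:40 -20:43 -16:39 -12:38 -8:39 -4:38 0:39 4:37 8:36 12:35 16:35 20:36 24:33 28:36 32:34 36:33 40:35 44:44 48:44 52:46 56:45 60:68 64:90 68:89
```

View pics/c6.png

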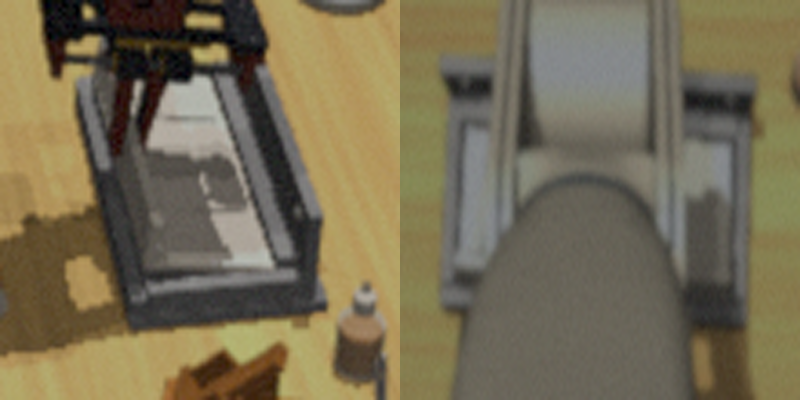

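Both views show the panel's back edge under the lip, between the cheeks. I lower the tilt a little, push home, then swing down.

```bash
python3 - <<'E'
from tp import *
chain([(*tp(52,20.2,7.5),2),(*tp(58,20.2,7.5),2),(*tp(58.3,20.2,0),6)],0)
E
```

```text
0 -0.01 0.08 0.20 -0.7 0.0 0.0; 0 -0.01 0.08 0.20 -0.7 0.0 0.0
0 0.00 0.30 -0.04 0.0 0.0 -0.0; 0 0.00 0.30 -0.04 0.0 0.0 -0.0
0 -0.01 -0.01 0.24 -1.2 0.0 -0.0; 0 -0.01 -0.02 0.24 -1.2 0.0 -0.0; 0 -0.01 -0.03 0.24 -1.2 0.0 -0.0; 0 -0.01 -0.03 0.24 -1.2 0.0 -0.0; 0 -0.01 -0.04 0.24 -1.2 0.0 -0.0; 0 -0.01 -0.04 0.24 -1.2 0.0 -0.0
```

Request:
{"method": "play_rows", "body": {
  "plan": "0 -0.01 0.08 0.2 -0.7 0 0; 0 -0.01 0.08 0.2 -0.7 0 0; 0 0 0.3 -0.04 0 0 0; 0 0 0.3 -0.04 0 0 0; 0 0 0 0 0 0 0"
}}

```text
t: 17.4
ee_pos: [594.8, 42.9, 50.6]
orientation: [-2.171, -2.114, 0.113]
ft_force: [0.1, -0.6, -3.9]
width: 9.6
```

Request:
{"method": "play_rows", "body": {
  "plan": "0 -0.01 -0.01 0.24 -1.2 0 0; 0 -0.01 -0.02 0.24 -1.2 0 0; 0 -0.01 -0.03 0.24 -1.2 0 0; 0 -0.01 -0.03 0.24 -1.2 0 0; 0 0 0 0 0 0 0"
}}

```text
t: 18.02
ee_pos: [592.0, 42.7, 41.1]
orientation: [-2.216, -2.156, 0.026]
ft_force: [-0.6, -1.6, -1.9]
width: 9.6
```

```bash
python3 tr.py; python3 - <<'E'
from tp import *
chain([(*tp(58.3,20.2,0),2)],0)
P=cloud(shot('top')); print(prof(P,SO,SY,'x',-60,70,-120,-55,4)); print(prof(P,SO,SY,'x',-60,70,55,120,4))
E
```

```text
18.025 [592.   42.7  41.1] 9.6 [-0.6 -1.6 -1.9] [ 0.02 -0.13  0.06]
[[ 0.028  0.999 -0.047]
 [ 0.999 -0.027  0.024]
 [ 0.023 -0.047 -0.999]]
656 slopes deg [ 0.51 -1.31] z0 -7.95
y edges [-141.3 -140.8  139.8  140.7]
x edge [95.9 96.3]
0 0.00 -0.02 0.24 -1.4 0.0 -0.1; 0 0.00 -0.02 0.23 -1.4 0.0 -0.1
-60:30 -56:62 -52:68 -48:68 -44:424 -40:36 -36:33 -32:35 -28:33 -24:34 -20:34 -16:33 -12:35 -8:34 -4:32 0:33 4:32 8:31 12:31 16:31 20:30 24:32 28:30 32:30 36:30 40:34 44:44 48:44 52:44 56:45 60:68 64:91 68:90
-60:28 -56:61 -52:66 -48:64 -40:32 -36:33 -32:32 -28:30 -24:33 -20:31 -16:33 -12:33 -8:32 -4:31 0:33 4:30 8:31 12:30 16:30 20:29 24:31 28:28 32:31 36:29 40:33 44:44 48:44 52:44 56:43 60:68 64:92 68:90
```

Request:
{"method": "play_rows", "body": {
  "plan": "0 0 -0.02 0.24 -1.4 0 0; 0 0 -0.02 0.28 -1.4 0 0; 0 0 0 0 0 0 0; 2.4 0 0 0 0 0 0; 2.4 0 0 0 0 0 0; 2.4 0 0 0 0 0 0; 2.4 0 0 -3 0 0 0; 2.4 0 0 -4 0 0 0; 4 0 0 -5 0 0 0; 4 0 0 -5 0 0 0; 4 -4 -3 0 0 0 5; 4 -5 -3 0 0 0 5; 4 -5 -3 0 0 0 5; 4 -5 -3 0 0 0 5; 4 -5 -3 0 0 0 5; 4 -5 -1 0 0 0 5; 4 -5 0 0 0 0 5"
}}

```text
t: 20.25
ee_pos: [337.1, -247.8, 199.1]
orientation: [-2.792, -1.399, -0.02]
ft_force: [1.5, -0.6, -0.7]
width: 39.9
```

```bash
cat > look.py <<'E'
from h import *
P=cloud(shot('top')); Q=P.reshape(-1,3)
def railfit():
    q=(Q-[*SO,0])@R.from_euler('z',SY,degrees=True).as_matrix()
    m=(q[:,0]>-45)&(q[:,0]<40)&(abs(q[:,1])<120)&(q[:,2]>10)&(q[:,2]<60)
    A=np.c_[q[m,:2],np.ones(m.sum())]; c,*_=np.linalg.lstsq(A,q[m,2],rcond=None); r=q[m,2]-A@c; k=abs(r)<8
    c,*_=np.linalg.lstsq(A[k],q[m][k,2],rcond=None); print('panel z(expect 28)',c[2].round(1),'slopes deg',np.degrees(c[:2]).round(2),k.sum())
    m=(q[:,2]>48)&(q[:,2]<75)&(q[:,0]<-30)&(q[:,0]>-80)&(abs(q[:,1])<150); r=q[m]
    if len(r)>50: print('rail',cv2.minAreaRect(r[:,:2].astype(np.float32)),np.median(r[:,2]),'expect (-52.5,0)')
def bot(n,c,lo=20,hi=40):
    m=(np.hypot(Q[:,0]-c[0],Q[:,1]-c[1])<62)&(Q[:,2]>lo)&(Q[:,2]<hi); r=Q[m]
    if len(r)>50: print(n,cv2.minAreaRect(r[:,:2].astype(np.float32)),len(r))
if __name__=='__main__':
    o=get_obs(); print(o['t'],o['ee_pos'].round(1),o['width'],o['qpos'].round(2))
    railfit()
    for n,c in dict(A=(453,-24),B=(441,-231),C=(425,-394),D=(581,-366)).items(): bot(n,c)
E
python3 look.py
```

```text
20.3 [ 335.3 -251.5  199. ] 39.92241701417072 [-0.68  0.16  2.08  0.02  0.92 -0.05]
panel z(expect 28) 28.7 slopes deg [-0.13 -0.02] 2299
rail ((-51.595008850097656, -0.743896484375), (246.4794158935547, 11.217676162719727), 89.68304443359375) 59.669246964135134 expect (-52.5,0)
A ((453.2444763183594, -23.82538604736328), (30.4798583984375, 105.76405334472656), 8.933000564575195) 376
B ((440.92303466796875, -230.22842407226562), (105.14031982421875, 32.26945495605469), 15.193564414978027) 380
C ((428.60479736328125, -393.47467041015625), (99.0311050415039, 32.53191375732422), 15.436470031738281) 246
D ((581.2774047851562, -366.78656005859375), (30.206722259521484, 106.84235382080078), 34.677268981933594) 357
```

Tray is home: flat (slopes about 0.1°), panel top at 28.7 (expected 28), rail where expected. Next I write the bottle poses and an IK check.

```bash
cat > bt.py <<'E'
from h import *
def az(a,z=0): a=np.radians(a); return np.array([np.cos(a),np.sin(a),z])
UP=np.array([0,0,1.])
RX=az(-23.6); REST=np.array([623.0,-217.4,0]); FOOT=REST-35*RX+22*UP
RU=(RX+UP)/2**.5; RN=(UP-RX)/2**.5
SX=az(SY); SYV=az(SY+90); TRAY=np.array([*SO,20])+0.5*SX-0.7*SYV
def pose(O,u,n,s,h,al,sg):
    a=np.radians(al); z=-np.cos(a)*n-np.sin(a)*u; y=sg*np.cross(n,u); x=np.cross(y,z); return O+s*u+h*n, np.c_[x,y,z]
def lying(c,yaw,sg,dz=0):
    u=az(yaw); O=np.array([*c,0])-53*u; return pose(O,u,UP,51,8+dz,28,sg)
def inrest(ds,dn,sg,al=28,s=51,h=8): return pose(FOOT+ds*RU+dn*RN,RU,RN,s,h,al,sg)
def regrasp(sg,back=0):
    p,M=inrest(0,0,sg,70,42,9.); return p-back*M[:,2],M
def bay(i,sg,dz=0,dx=0,dy=0,off=(0,0,0)):
    O=TRAY+(-4+dx)*SX+([90,30,-30,-90][i-1]+dy)*SYV+(8+dz)*UP
    O=O-15*SX; return pose(O,UP,-SX,42,9.,70,sg) if 0 else pose(O+30*SX,UP,-SX,42,9.,70,sg)
LIM=np.array([[-3,3],[-.9,2.11],[.09,2.58],[-1.31,4.45],[.11,2.69],[-2.54,2.54]])
def ik(p,M):
    a1,L2,A,B,d,Lt=2.1,558.7,483.5,75.9,312,307.1
    w=p-Lt*M[:,2]; q1=np.arctan2(w[1],w[0]); r=np.hypot(w[0],w[1])-a1; h=w[2]-d; L3=np.hypot(A,B); ph=np.arctan2(B,A); D=np.hypot(r,h)
    b=np.arccos((L3**2+D**2-L2**2)/(2*L3*D)); s=np.arctan2(r,h)+b-ph; q2=np.arctan2(r-L3*np.sin(s+ph),h-L3*np.cos(s+ph))
    W=R.from_euler('z',-q1)*1; W=(R.from_euler('z',q1)*R.from_euler('y',s)).inv()*R.from_matrix(M)*R.from_euler('z',-np.pi/2)
    q4,q5,q6=W.as_euler('ZYZ')
    q=np.array([q1,q2,s-q2,q4,q5,q6]); return q
def chk(n,pm):
    q=ik(*pm); print(n,pm[0].round(1),q.round(2),'OK' if ((q>LIM[:,0])&(q<LIM[:,1])).all() else 'BAD')
BOT=dict(A=((453.2,-23.8),-81.2,1),B=((440.9,-230.5),15.4,-1),C=((426,-393.9),15.4,-1),D=((581.2,-366.5),-55.4,1))
E
python3 - <<'E'
from bt import *
o=get_obs(); print(o['qpos'].round(2)); chk('now',(o['ee_pos'],R.from_rotvec(o['orientation']).as_matrix()))
for sg in(1,-1):
    print('jaw',np.cross(UP,az(0))*sg)
    chk('rest',inrest(0,0,sg)); chk('rest hi',inrest(6,60,sg)); chk('regr',regrasp(sg)); chk('regr back',regrasp(sg,80))
    for i in(1,4): chk('bay%d'%i,bay(i,sg)); chk('bay hi',bay(i,sg,140))
for k,(c,y,sg) in BOT.items(): 
    for s in(sg,): chk(k,lying(c,y,s)); chk(k+'hi',lying(c,y,s,150))
E
```

```text
[-0.68  0.16  2.08  0.02  0.92 -0.05]Traceback (most recent call last):
  File "<stdin>", line 2, in <module>
  File "bt.py", line 26, in chk
    q=ik(*pm); print(n,pm[0].round(1),q.round(2),'OK' if ((q>LIM[:,0])&(q<LIM[:,1])).all() else 'BAD')
  File "bt.py", line 22, in ik
    W=R.from_euler('z',-q1)*1; W=(R.from_euler('z',q1)*R.from_euler('y',s)).inv()*R.from_matrix(M)*R.from_euler('z',-np.pi/2)
      ~~~~~~~~~~~~~~~~~~~~~^~
TypeError: Argument 'other' has incorrect type (expected scipy.spatial.transform._rotation.Rotation, got int)
```

```bash
sed -i "s/W=R.from_euler('z',-q1)\*1; //; s/O=O-15\*SX; return .*/return pose(O+15*SX,UP,-SX,42,9.,70,sg)/" bt.py
python3 - <<'E'
from bt import *
o=get_obs(); print(o['qpos'].round(2)); chk('now',(o['ee_pos'],R.from_rotvec(o['orientation']).as_matrix()))
for sg in(1,-1):
    print('jaw',np.cross(UP,az(0))*sg)
    chk('rest',inrest(0,0,sg)); chk('rest hi',inrest(6,60,sg)); chk('regr',regrasp(sg)); chk('regr back',regrasp(sg,80))
    for i in(1,4): chk('bay%d'%i,bay(i,sg)); chk('bay hi',bay(i,sg,140))
for k,(c,y,sg) in BOT.items(): 
    for s in(sg,): chk(k,lying(c,y,s)); chk(k+'hi',lying(c,y,s,150))
E
```

```text
[-0.68  0.16  2.08  0.02  0.92 -0.05]
now [ 335.3 -251.5  199. ] [-0.66  0.16  2.08  0.02  0.92 -0.02] OK
jaw [0. 1. 0.]
rest [ 618.8 -215.6   63.7] [-0.32  0.59  1.85 -0.07  0.4  -1.43] OK
rest hi [ 583.8 -200.3  110.4] [-0.32  0.47  1.92 -0.06  0.45 -1.42] OK
regr [ 612.3 -212.7   58.1] [-0.35  0.86  1.32  0.03  1.39 -1.52] OK
regr back [ 643.3 -226.3  130.6] [-0.35  0.82  1.21  0.03  1.55 -1.52] OK
bay1 [648.  129.5  70. ] [ 0.24  0.58  1.87 -0.25  0.37 -1.08] OK
bay hi [648.  129.5 210. ] [ 0.24  0.37  1.8  -0.15  0.64 -1.2 ] OK
bay4 [643.3 -50.4  70. ] [-0.09  0.56  1.91  0.07  0.32 -1.69] OK
bay hi [643.3 -50.4 210. ] [-0.09  0.34  1.84  0.04  0.61 -1.66] OK
jaw [-0. -1. -0.]
rest [ 618.8 -215.6   63.7] [-0.32  0.59  1.85 -0.07  0.4   1.72] OK
rest hi [ 583.8 -200.3  110.4] [-0.32  0.47  1.92 -0.06  0.45  1.72] OK
regr [ 612.3 -212.7   58.1] [-0.35  0.86  1.32  0.03  1.39  1.62] OK
regr back [ 643.3 -226.3  130.6] [-0.35  0.82  1.21  0.03  1.55  1.63] OK
bay1 [648.  129.5  70. ] [ 0.24  0.58  1.87 -0.25  0.37  2.06] OK
bay hi [648.  129.5 210. ] [ 0.24  0.37  1.8  -0.15  0.64  1.94] OK
bay4 [643.3 -50.4  70. ] [-0.09  0.56  1.91  0.07  0.32  1.45] OK
bay hi [643.3 -50.4 210. ] [-0.09  0.34  1.84  0.04  0.61  1.48] OK
A [452.9 -21.8   8. ] [-0.33  0.68  2.    0.61  0.81 -0.99] OK
Ahi [452.9 -21.8 158. ] [-0.33  0.4   1.97  0.49  1.07 -0.79] OK
B [ 439. -231.    8.] [-0.32  0.76  1.75 -0.3   1.06  1.19] OK
Bhi [ 439. -231.  158.] [-0.32  0.53  1.73 -0.27  1.31  1.11] OK
C [ 424.1 -394.4    8. ] [-0.56  0.81  1.62 -0.4   1.09  1.  ] OK
Chi [ 424.1 -394.4  158. ] [-0.56  0.6   1.59 -0.37  1.31  0.9 ] OK
D [ 580.1 -364.9    8. ] [-0.63  0.99  1.2   0.16  1.42 -1.29] OK
Dhi [ 580.1 -364.9  158. ] [-0.63  0.82  1.17  0.16  1.62 -1.26] OK
```

```bash
python3 - <<'E'
from bt import *
c,y,s=BOT['B']; chain([(*lying(c,y,s,90),10),(*lying(c,y,s,0),5)],4.6)
E
```

```text
4.6 0.77 0.71 1.02 0.8 -2.8 3.7; 4.6 0.86 0.68 0.97 0.8 -2.8 3.7; 4.6 0.95 0.63 0.91 0.8 -2.8 3.7; 4.6 1.03 0.58 0.86 0.8 -2.8 3.7; 4.6 1.11 0.52 0.80 0.8 -2.8 3.7; 4.6 1.18 0.46 0.73 0.8 -2.8 3.7; 4.6 1.24 0.39 0.67 0.8 -2.8 3.7; 4.6 1.29 0.32 0.60 0.8 -2.8 3.7; 4.6 1.34 0.24 0.54 0.8 -2.8 3.7; 4.6 1.38 0.16 0.47 0.8 -2.8 3.7
4.6 0.85 -0.00 1.59 0.0 0.0 -0.0; 4.6 0.85 -0.00 1.59 0.0 0.0 -0.0; 4.6 0.85 -0.00 1.59 0.0 0.0 -0.0; 4.6 0.85 -0.00 1.59 0.0 0.0 -0.0; 4.6 0.85 0.00 1.59 0.0 0.0 -0.0
```

Request:
{"method": "play_rows", "body": {
  "plan": "4.6 0.77 0.71 1.02 0.8 -2.8 3.7; 4.6 0.86 0.68 0.97 0.8 -2.8 3.7; 4.6 0.95 0.63 0.91 0.8 -2.8 3.7; 4.6 1.03 0.58 0.86 0.8 -2.8 3.7; 4.6 1.11 0.52 0.8 0.8 -2.8 3.7; 4.6 1.18 0.46 0.73 0.8 -2.8 3.7; 4.6 1.24 0.39 0.67 0.8 -2.8 3.7; 4.6 1.29 0.32 0.6 0.8 -2.8 3.7; 4.6 1.34 0.24 0.54 0.8 -2.8 3.7; 4.6 1.38 0.16 0.47 0.8 -2.8 3.7; 4.6 0.85 0 1.59 0 0 0; 4.6 0.85 0 1.59 0 0 0; 4.6 0 0 0 0 0 0"
}}

```text
t: 21.92
ee_pos: [440.1, -225.3, 60.2]
orientation: [2.953, 0.413, -0.742]
ft_force: [-0.3, 0.7, 0.6]
width: 46.2
```

```bash
python3 - <<'E'
from bt import *
c,y,s=BOT['B']; p,M=lying(c,y,s,0); chain([(p,M,4)],4.6)
o=get_obs(); print(o['ee_pos'],o['qpos'].round(2))
E
```

```text
4.6 0.56 0.13 1.18 0.1 0.1 0.1; 4.6 0.56 0.13 1.18 0.1 0.1 0.1; 4.6 0.56 0.13 1.18 0.1 0.1 0.1; 4.6 0.56 0.13 1.18 0.1 0.1 0.1
[ 440.11367415 -225.25597323   60.23937265] [-0.33  0.68  1.76 -0.3   1.14  1.15]
```

Request:
{"method": "play_rows", "body": {
  "plan": "4.6 0.56 0.13 1.18 0.1 0.1 0.1; 4.6 0.56 0.13 1.18 0.1 0.1 0.1; 4.6 0.56 0.13 1.18 0.1 0.1 0.1; 4.6 0.56 0.13 1.18 0.1 0.1 0.1; 0 0 0 0 0 0 0; 0 0 0 0 0 0 0; 0 0 0 0 0 0 0; 0 0 0 0 0 0 0; 0 0 0 0 0 0 0"
}}

```text
t: 23.05
ee_pos: [441.3, -231.3, 9.6]
orientation: [2.962, 0.401, -0.729]
ft_force: [0.1, -1.0, -0.4]
width: 29.9
```

```bash
python3 - <<'E'
from bt import *
o=get_obs(); print(o['ee_pos'],o['width'],o['ft_force'].round(1))
c,y,s=BOT['B']; p,M=lying(c,y,s,0); print('target',p, np.degrees((R.from_matrix(M).inv()*R.from_rotvec(o['orientation'])).as_rotvec()).round(2))
chain([(o['ee_pos']+[0,0,90],R.from_rotvec(o['orientation']).as_matrix(),5),(*inrest(6,60,s),9),(*inrest(6,12,s),3)],0)
E
```

```text
[ 441.34751063 -231.33662731    9.55557536] 29.942030322749343 [ 0.1 -1.  -0.4]
target [ 438.97180919 -231.03111223    8.        ] [-0.04  0.34  0.01]
0 -0.84 0.00 -1.59 -0.0 0.0 0.0; 0 -0.84 0.00 -1.59 -0.0 0.0 0.0; 0 -0.84 0.00 -1.59 -0.0 0.0 0.0; 0 -0.84 0.00 -1.59 -0.0 0.0 0.0; 0 -0.84 0.00 -1.59 -0.0 0.0 0.0
0 1.38 0.09 -0.86 0.4 4.8 4.4; 0 1.45 -0.03 -0.74 0.4 4.8 4.4; 0 1.50 -0.15 -0.62 0.4 4.8 4.4; 0 1.53 -0.27 -0.49 0.4 4.8 4.4; 0 1.54 -0.39 -0.36 0.4 4.8 4.4; 0 1.53 -0.51 -0.23 0.4 4.8 4.4; 0 1.50 -0.63 -0.10 0.4 4.8 4.4; 0 1.45 -0.74 0.03 0.4 4.8 4.4; 0 1.38 -0.85 0.15 0.4 4.8 4.4
0 0.75 -0.00 1.41 -0.0 0.0 -0.0; 0 0.75 -0.00 1.41 -0.0 0.0 -0.0; 0 0.75 -0.00 1.41 -0.0 0.0 -0.0
```

Request:
{"method": "play_rows", "body": {
  "plan": "0 -0.84 0 -1.59 0 0 0; 0 -0.84 0 -1.59 0 0 0; 0 -0.84 0 -1.59 0 0 0; 0 -0.84 0 -1.59 0 0 0; 0 -0.84 0 -1.59 0 0 0; 0 1.38 0.09 -0.86 0.4 4.8 4.4; 0 1.45 -0.03 -0.74 0.4 4.8 4.4; 0 1.5 -0.15 -0.62 0.4 4.8 4.4; 0 1.53 -0.27 -0.49 0.4 4.8 4.4; 0 1.54 -0.39 -0.36 0.4 4.8 4.4; 0 1.53 -0.51 -0.23 0.4 4.8 4.4; 0 1.5 -0.63 -0.1 0.4 4.8 4.4; 0 1.45 -0.74 0.03 0.4 4.8 4.4; 0 1.38 -0.85 0.15 0.4 4.8 4.4; 0 0 0 0 0 0 0"
}}

```text
t: 24.92
ee_pos: [582.8, -199.3, 110.6]
orientation: [2.984, -0.615, 0.451]
ft_force: [-0.3, -1.2, -0.6]
width: 30.0
```

```bash
python3 - <<'E'
from bt import *
s=-1; w=[(*inrest(5,12,s,s=53.2,h=9.6),4),(*inrest(3,1,s,s=53.2,h=9.6),3)]
chain(w,0)
o=get_obs(); print(o['ee_pos'],o['width'],w[0][0])
S=shot('side','s7.png')['pixels'][230:330,280:420,::-1]; T=shot('top')['pixels'][180:260,340:440,::-1]
cv2.imwrite('pics/c7.png',np.hstack([cv2.resize(S,(448,320),interpolation=2),cv2.resize(T,(350,320),interpolation=2)]))
E
```

```text
0 0.60 0.02 1.03 -0.0 -0.1 0.1; 0 0.60 0.02 1.03 -0.0 -0.1 0.1; 0 0.60 0.01 1.03 -0.0 -0.1 0.1; 0 0.60 0.01 1.02 -0.0 -0.1 0.1
0 0.11 0.00 0.36 -0.0 0.0 -0.0; 0 0.11 0.00 0.36 -0.0 0.0 -0.0; 0 0.11 0.00 0.36 -0.0 0.0 -0.0
[ 582.83001083 -199.30049382  110.58142859] 30.04963701874907 [ 614.64287105 -213.74886014   78.42712114]
```

View pics/c7.png

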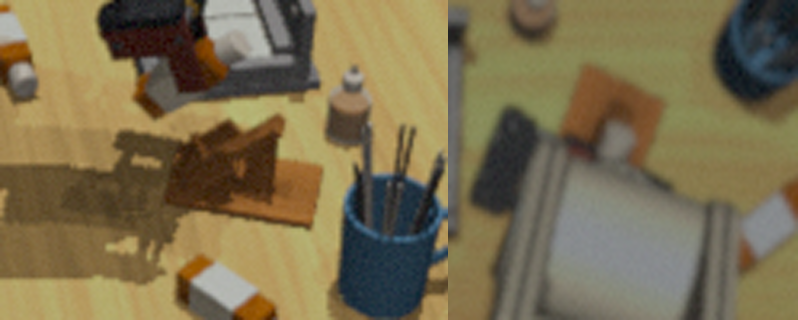

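The bottle is held cap up over the rest's foot (side crop around (190,70)), aligned with the ramp. I lower it with force checks.

Request:
{"method": "play_rows", "body": {
  "plan": "0 0.6 0.02 1.03 0 -0.1 0.1; 0 0.6 0.02 1.03 0 -0.1 0.1; 0 0.6 0.01 1.03 0 -0.1 0.1; 0 0.6 0.01 1.02 0 -0.1 0.1; 0 0 0 0 0 0 0"
}}

```text
t: 25.65
ee_pos: [615.8, -214.6, 77.1]
orientation: [2.985, -0.629, 0.442]
ft_force: [0.5, 0.1, -0.8]
width: 30.1
```

Request:
{"method": "play_rows", "body": {
  "plan": "0 0.11 0 0.36 0 0 0; 0 0.11 0 0.36 0 0 0; 0 0.11 0 0.3 0 0 0; 0 0 0 0 0 0 0"
}}

```text
t: 26.15
ee_pos: [621.2, -216.8, 69.3]
orientation: [2.985, -0.628, 0.444]
ft_force: [-0.6, -0.4, -1.7]
width: 30.0
```

```bash
python3 - <<'E'
from bt import *
o=get_obs(); s=-1; p=o['ee_pos']; print(p.round(1),o['width'],o['ft_force'].round(1),o['moment'].round(2))
d=p-FOOT; print('s,h,lat',(d@RU).round(1),(d@RN).round(1),(d@az(66.4)).round(1))
E
```

```text
[ 621.2 -216.8   69.3] 30.01272271662001 [-0.6 -0.4 -1.7] [0.19 0.17 0.03]
s,h,lat 56.9 10.0 -0.2
```

Request:
{"method": "play_rows", "body": {
  "plan": "0 -0.12 0 0.09 0 0 0; 0 -0.12 0 0.09 0 0 0; 0 0 0 0 0 0 0; 4.2 0 0 0 0 0 0; 4.2 0 0 0 0 0 0; 4.2 0 0 0 0 0 0; 4.2 0 0 0 0 0 0"
}}

```text
t: 27.02
ee_pos: [619.6, -216.1, 67.0]
orientation: [2.985, -0.628, 0.444]
ft_force: [0.4, -0.1, 0.6]
width: 41.9
```

```bash
python3 - <<'E'
from bt import *
s=-1; o=get_obs(); p=o['ee_pos']; M=R.from_rotvec(o['orientation']).as_matrix(); print(p.round(1),o['width'],o['ft_force'].round(1))
w=[(p-75*M[:,2],M,4),(*regrasp(s,75),6),(*regrasp(s,0),5)]
for a in w: print(a[0].round(1))
chain(w,4.2)
E
```

```text
[ 619.6 -216.1   67. ] 41.8581121489187 [ 0.4 -0.1  0.6]
[ 599.6 -207.4  138.7]
[ 641.4 -225.4  126. ]
[ 612.3 -212.7   58.1]
4.2 -0.00 -0.00 -1.87 0.0 0.0 0.0; 4.2 -0.00 -0.00 -1.87 0.0 0.0 0.0; 4.2 -0.00 -0.00 -1.87 0.0 0.0 0.0; 4.2 -0.00 -0.00 -1.87 0.0 0.0 0.0
4.2 0.66 -0.01 0.42 -0.0 -7.0 -0.0; 4.2 0.71 -0.01 0.34 -0.0 -7.0 -0.0; 4.2 0.75 -0.01 0.25 -0.0 -7.0 -0.0; 4.2 0.77 -0.01 0.16 -0.0 -7.0 -0.0; 4.2 0.78 -0.01 0.06 -0.0 -7.0 -0.0; 4.2 0.79 -0.00 -0.03 -0.0 -7.0 -0.0
4.2 -0.00 0.00 1.50 0.0 -0.0 -0.0; 4.2 -0.00 0.00 1.50 0.0 -0.0 -0.0; 4.2 -0.00 0.00 1.50 0.0 -0.0 -0.0; 4.2 -0.00 0.00 1.50 0.0 -0.0 -0.0; 4.2 -0.00 0.00 1.50 0.0 -0.0 -0.0
```

Request:
{"method": "play_rows", "body": {
  "plan": "4.2 0 0 -1.87 0 0 0; 4.2 0 0 -1.87 0 0 0; 4.2 0 0 -1.87 0 0 0; 4.2 0 0 -1.87 0 0 0; 4.2 0.66 0 0.42 0 -7 0; 4.2 0.71 0 0.34 0 -7 0; 4.2 0.75 0 0.25 0 -7 0; 4.2 0.77 0 0.16 0 -7 0; 4.2 0.78 0 0.06 0 -7 0; 4.2 0.79 0 -0.03 0 -7 0; 4.2 0 0 0 0 0 0"
}}

```text
t: 28.4
ee_pos: [641.8, -226.1, 124.4]
orientation: [-2.917, 0.613, 0.65]
ft_force: [-0.1, -0.6, 0.6]
width: 42.3
```

```bash
python3 - <<'E'
from bt import *
s=-1; o=get_obs(); print(o['ee_pos'].round(1)); chain([(*regrasp(s,0),5)],4.2)
S=cloud(shot('side','s8.png'))
im=cv2.imread('pics/s8.png')[220:320,290:410]; cv2.imwrite('pics/c8.png',cv2.resize(im,(600,500),interpolation=2))
# bottle cap end along ramp from side cloud
q=S.reshape(-1,3)-FOOT; a,b,c=q@RU,q@RN,q@az(66.4); m=(a>-20)&(a<130)&(b>8)&(b<45)&(abs(c)<17); print(np.histogram(a[m],bins=np.arange(-10,130,5)))
E
```

```text
[ 641.8 -226.1  124.4]
4.2 -0.02 -0.01 1.48 -0.0 0.0 -0.0; 4.2 -0.02 -0.01 1.48 -0.0 0.0 -0.0; 4.2 -0.02 -0.01 1.48 -0.0 0.0 -0.0; 4.2 -0.02 -0.01 1.48 -0.0 0.0 -0.0; 4.2 -0.02 -0.01 1.48 -0.0 0.0 -0.0
(array([ 1,  4,  8, 14, 13, 13, 18, 18, 14, 22, 17, 17, 16, 19, 18, 16, 16,
       17, 29, 20, 11,  8,  9,  3,  4,  1,  0]), array([-10,  -5,   0,   5,  10,  15,  20,  25,  30,  35,  40,  45,  50,
        55,  60,  65,  70,  75,  80,  85,  90,  95, 100, 105, 110, 115,
       120, 125]))
```

View pics/c8.png

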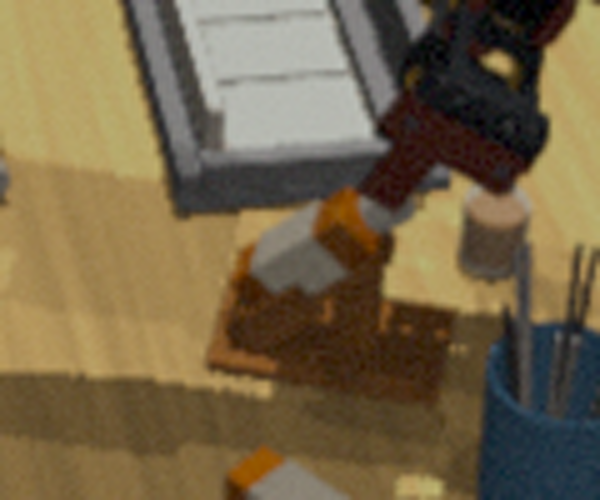

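The bottle rests in the cradle with its cap up the ramp. Regrasping at the new angle.

Request:
{"method": "play_rows", "body": {
  "plan": "4.2 -0.02 -0.01 1.48 0 0 0; 4.2 -0.02 -0.01 1.48 0 0 0; 4.2 -0.02 -0.01 1.48 0 0 0; 4.2 -0.02 -0.01 1.48 0 0 0; 4.2 -0.02 -0.01 1.48 0 0 0; 0 0 0 0 0 0 0; 0 0 0 0 0 0 0; 0 0 0 0 0 0 0; 0 0 0 0 0 0 0"
}}

```text
t: 29.58
ee_pos: [612.3, -212.4, 59.5]
orientation: [-2.917, 0.613, 0.648]
ft_force: [-0.5, 0.6, -1.3]
width: 29.8
```

```bash
cat > stand.py <<'E'
from bt import *
import sys
i=int(sys.argv[1]); s=int(sys.argv[2])
o=get_obs(); p=o['ee_pos']; M=R.from_rotvec(o['orientation']).as_matrix(); print(p.round(1),o['width'],o['ft_force'].round(1))
d=p-FOOT; print('s,h,lat',(d@RU).round(1),(d@RN).round(1),(d@az(66.4)).round(1),'ang',np.degrees((R.from_matrix(regrasp(s)[1]).inv()*R.from_rotvec(o['orientation'])).as_rotvec()).round(1))
n1=6 if i>2 else 8
mid=pose(FOOT+110*UP-20*RX,UP,-az(-12),42,9,70,s)
chain([(p+[0,0,70],M,4),(*bay(4,s,140,dy=-40,dx=-30),8),(*bay(i,s,120),max(3,int(np.ceil(abs(130-[0,220,160,100,40][i])*0+[0,8,6,4,3][i]))))],0)
E
python3 stand.py 1 -1
```

```text
[ 612.3 -212.4   59.5] 29.79479342742479 [-0.5  0.6 -1.3]
s,h,lat 42.9 10.1 0.3 ang [ 0.2 -0.   0.1]
0 -0.74 -0.00 -1.59 -0.0 0.0 0.0; 0 -0.74 -0.00 -1.59 -0.0 0.0 0.0; 0 -0.74 -0.00 -1.59 -0.0 0.0 0.0; 0 -0.74 -0.00 -1.59 -0.0 0.0 0.0
0 -0.98 -1.41 -0.65 -0.1 5.6 -2.9; 0 -0.85 -1.45 -0.74 -0.1 5.6 -2.9; 0 -0.70 -1.49 -0.82 -0.1 5.6 -2.9; 0 -0.54 -1.51 -0.88 -0.1 5.6 -2.9; 0 -0.38 -1.54 -0.93 -0.1 5.6 -2.9; 0 -0.21 -1.55 -0.96 -0.1 5.6 -2.9; 0 -0.04 -1.55 -0.98 -0.1 5.6 -2.9; 0 0.14 -1.55 -0.98 -0.1 5.6 -2.9
0 0.27 -2.75 0.36 0.0 -0.0 0.0; 0 0.27 -2.75 0.36 0.0 -0.0 0.0; 0 0.27 -2.75 0.36 0.0 -0.0 0.0; 0 0.27 -2.75 0.36 0.0 -0.0 0.0; 0 0.27 -2.75 0.36 0.0 -0.0 0.0; 0 0.27 -2.75 0.36 0.0 -0.0 0.0; 0 0.27 -2.75 0.36 0.0 -0.0 0.0; 0 0.27 -2.75 0.36 0.0 -0.0 0.0
```

Request:
{"method": "play_rows", "body": {
  "plan": "0 -0.74 0 -1.59 0 0 0; 0 -0.74 0 -1.59 0 0 0; 0 -0.74 0 -1.59 0 0 0; 0 -0.74 0 -1.59 0 0 0; 0 -0.98 -1.41 -0.65 -0.1 5.6 -2.9; 0 -0.85 -1.45 -0.74 -0.1 5.6 -2.9; 0 -0.7 -1.49 -0.82 -0.1 5.6 -2.9; 0 -0.54 -1.51 -0.88 -0.1 5.6 -2.9; 0 -0.38 -1.54 -0.93 -0.1 5.6 -2.9; 0 -0.21 -1.55 -0.96 -0.1 5.6 -2.9; 0 -0.04 -1.55 -0.98 -0.1 5.6 -2.9; 0 0.14 -1.55 -0.98 -0.1 5.6 -2.9; 0 0.27 -2.75 0.36 0 0 0; 0 0.27 -2.75 0.36 0 0 0; 0 0.27 -2.75 0.36 0 0 0; 0 0.27 -2.75 0.36 0 0 0; 0 0.27 -2.75 0.36 0 0 0; 0 0.27 -2.75 0.36 0 0 0; 0 0.27 -2.75 0.36 0 0 0; 0 0.27 -2.75 0.36 0 0 0"
}}

```text
t: 32.08
ee_pos: [646.1, 130.6, 192.5]
orientation: [-3.091, 0.032, -0.556]
ft_force: [-0.1, 0.6, -2.0]
width: 29.9
```

Request:
{"method": "play_rows", "body": {
  "plan": "0 0 0 0 0 0 0; 0 0 0 0 0 0 0"
}}

```text
t: 32.33
ee_pos: [645.8, 129.4, 192.0]
orientation: [-3.091, 0.032, -0.555]
ft_force: [-0.2, -0.7, -0.7]
width: 29.8
```

```bash
cat > low.py <<'E'
from bt import *
import sys
i=int(sys.argv[1]); s=int(sys.argv[2]); ds=float(sys.argv[3]); dh=float(sys.argv[4]); dz=float(sys.argv[5]); n=int(sys.argv[6])
o=get_obs(); p=o['ee_pos']; print(o['t'],p.round(1),round(o['width'],1),o['ft_force'].round(1),o['moment'].round(2))
t,M=bay(i,s,dz+ds,dx=-dh); print('target',t.round(1),'ang',np.degrees((R.from_matrix(M).inv()*R.from_rotvec(o['orientation'])).as_rotvec()).round(1)); chain([(t,M,n)],0)
# bottle verticality from the side view, seen in stand frame about the bay
C=cloud(shot('side')).reshape(-1,3); b=p; q=C-(bay(i,s)[0]*[1,1,0]); 
E
python3 low.py 1 -1 0.9 1.1 15 5; python3 - <<'E'
from bt import *
shot('side','s9.png'); cv2.imwrite('pics/c9.png',cv2.resize(cv2.imread('pics/s9.png')[90:270,260:420],(640,600),interpolation=2)) 
E
```

```text
32.325 [645.8 129.4 192. ] 29.8 [-0.2 -0.7 -0.7] [0.02 0.16 0.02]
target [646.9 129.5  85.9] ang [ 0.3  0.4 -0.3]
0 -0.72 0.00 2.00 -0.1 -0.1 0.1; 0 -0.72 0.00 2.00 -0.1 -0.1 0.1; 0 -0.71 0.00 2.00 -0.1 -0.1 0.1; 0 -0.71 -0.00 2.00 -0.1 -0.1 0.1; 0 -0.71 -0.00 2.00 -0.1 -0.1 0.1
```

View pics/c9.png

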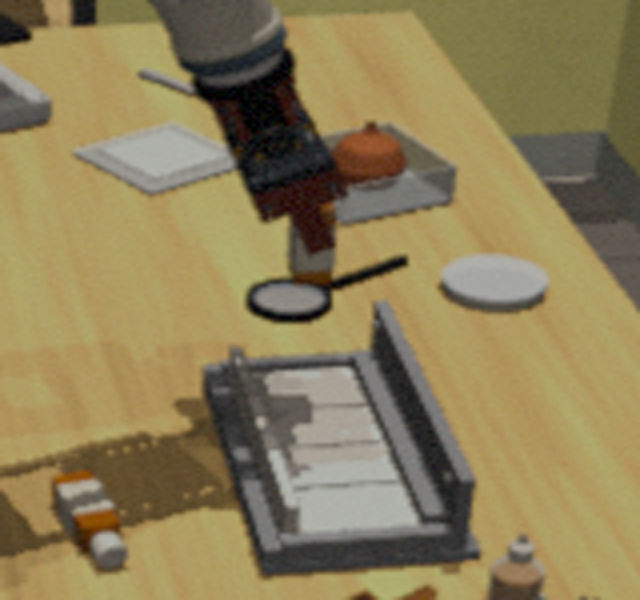

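Bottle held upright above bay 1. Lowering.

Request:
{"method": "play_rows", "body": {
  "plan": "0 -0.72 0 2 -0.1 -0.1 0.1; 0 -0.72 0 2 -0.1 -0.1 0.1; 0 -0.71 0 2 -0.1 -0.1 0.1; 0 -0.71 0 2 0 -0.1 0; 0 -0.71 0 2 0 0 0; 0 0 0 0 0 0 0"
}}

```text
t: 33.17
ee_pos: [645.9, 128.8, 83.9]
orientation: [3.09, -0.043, 0.539]
ft_force: [0.9, 0.4, -0.7]
width: 29.9
```

```bash
python3 low.py 1 -1 0.9 1.1 2 3; python3 - <<'E'
from bt import *
S=cloud(shot('side')); T=cloud(shot('top'))
for n,C in(('side',S),('top',T)):
    q=C.reshape(-1,3)-(TRAY+8*UP-4*SX+90*SYV); x,y,z=q@SX,q@SYV,q[:,2]
    for lo,hi in((10,20),(18,30),(30,45),(45,60)):
        m=(z>lo)&(z<hi)&(abs(x)<26)&(abs(y)<28); 
        if m.sum()>10: print(n,lo,m.sum(),np.percentile(x[m],[3,50,97]).round(1),np.percentile(y[m],[3,50,97]).round(1))
E
```

```text
33.175 [645.9 128.8  83.9] 29.9 [ 0.9  0.4 -0.7] [0.03 0.22 0.01]
target [646.9 129.5  72.9] ang [-0.  -0.2  0.1]
0 -0.09 -0.03 0.36 0.0 0.1 -0.0; 0 -0.09 -0.03 0.36 0.0 0.1 -0.0; 0 -0.09 -0.03 0.36 0.0 0.1 -0.0
side 18 26 [-13.1   1.4  14.2] [-20.2 -14.2  -0.8]
side 30 48 [-13.5  -1.1  16.3] [-21.9 -14.1  13.6]
side 45 39 [-13.6  -6.3  15.4] [-22.  -15.7  -1.2]
```

Request:
{"method": "play_rows", "body": {
  "plan": "0 -0.09 -0.03 0.36 0 0.1 0; 0 -0.09 -0.03 0.36 0 0.1 0; 0 -0.09 -0.03 0.36 0 0 0; 0 -0.03 0 0.08 0 0 0; 0 -0.03 0 0.08 0 0 0; 0 0 0 0 0 0 0"
}}

```text
t: 34.08
ee_pos: [648.3, 130.9, 72.6]
orientation: [3.089, -0.041, 0.549]
ft_force: [0.1, -0.1, -1.0]
width: 30.1
```

```bash
python3 low.py 1 -1 0.9 1.1 -0.5 2
```

```text
34.075 [648.3 130.9  72.6] 30.1 [ 0.1 -0.1 -1. ] [-0.01  0.23 -0.  ]
target [646.9 129.5  70.4] ang [0.1 0.2 0. ]
0 -0.10 0.07 0.08 -0.0 -0.1 -0.0; 0 -0.10 0.07 0.08 -0.0 -0.1 -0.0
```

Request:
{"method": "play_rows", "body": {
  "plan": "0 -0.05 0.03 0.08 0 -0.1 0; 0 -0.05 0.03 0.08 0 -0.1 0; 0 -0.03 0 0.05 0 0 0; 0 0 0 0 0 0 0; 0 0 0 0 0 0 0"
}}

```text
t: 34.75
ee_pos: [647.8, 130.2, 70.2]
orientation: [3.09, -0.042, 0.544]
ft_force: [-0.5, 0.6, -1.1]
width: 30.0
```

```bash
python3 low.py 1 -1 0.9 1.1 -0.5 2
```

```text
34.75 [647.8 130.2  70.2] 30.0 [-0.5  0.6 -1.1] [0.02 0.25 0.05]
target [646.9 129.5  70.4] ang [ 0.1 -0.   0. ]
0 -0.04 0.04 -0.02 -0.0 0.0 -0.0; 0 -0.04 0.04 -0.02 -0.0 0.0 -0.0
```

Request:
{"method": "play_rows", "body": {
  "plan": "0 -0.03 0 0.08 0 0 0; 0 -0.03 0 0.08 0 0 0; 0 0 0 0 0 0 0; 0 0 0 0 0 0 0"
}}

```text
t: 35.3
ee_pos: [647.8, 130.3, 68.7]
orientation: [3.09, -0.041, 0.545]
ft_force: [-1.5, -0.6, 1.8]
width: 29.9
```

```bash
python3 low.py 1 -1 0.9 1.1 -0.5 2
```

```text
35.3 [647.8 130.3  68.7] 29.9 [-1.5 -0.6  1.8] [ 0.04  0.31 -0.04]
target [646.9 129.5  70.4] ang [ 0.1 -0.   0. ]
0 -0.01 0.04 -0.10 -0.0 0.0 -0.0; 0 -0.01 0.04 -0.10 -0.0 0.0 -0.0
```

Request:
{"method": "play_rows", "body": {
  "plan": "4.2 0 0 0 0 0 0; 4.2 0 0 0 0 0 0; 4.2 0 0 0 0 0 0; 4.2 0 0 -2 0 0 0; 4.2 0 0 -3 0 0 0; 4.2 0 0 -4 0 0 0; 4.2 0 0 -5 0 0 0; 4.2 0 4 -2 0 0 0; 4.2 0 5 -1 0 0 0; 4.2 0 5 0 0 0 0; 4.2 0 0 0 0 0 0"
}}

```text
t: 36.72
ee_pos: [585.8, -11.2, 228.5]
orientation: [3.089, -0.048, 0.545]
ft_force: [-0.3, 0.4, 0.3]
width: 42.2
```

```bash
cat > bayc.py <<'E'
from bt import *
import sys
i=int(sys.argv[1]); S=cloud(shot('side')); T=cloud(shot('top'))
q=T.reshape(-1,3)-(TRAY+8*UP-4*SX+[90,30,-30,-90][i-1]*SYV); x,y,z=q@SX,q@SYV,q[:,2]
m=(z>98)&(z<116)&(abs(x)<30)&(abs(y)<30)
if m.sum()>10: print('cap top: n',m.sum(),'center',cv2.minEnclosingCircle(np.c_[x[m],y[m]].astype(np.float32)),'med z',np.median(z[m]).round(1))
m=(z>66)&(z<96)&(abs(x)<30)&(abs(y)<30)
if m.sum()>10: print('shoulder',cv2.minAreaRect(np.c_[x[m],y[m]].astype(np.float32)),m.sum())
q=S.reshape(-1,3)-(TRAY+8*UP-4*SX+[90,30,-30,-90][i-1]*SYV); x,y,z=q@SX,q@SYV,q[:,2]
for lo,hi in((15,35),(35,55),(55,75),(88,104)):
    m=(z>lo)&(z<hi)&(abs(x)<26)&(abs(y)<26)
    if m.sum()>10: print('side',lo,m.sum(),np.percentile(x[m],[3,50,97]).round(1),np.percentile(y[m],[3,50,97]).round(1))
E
python3 bayc.py 1; python3 look.py
```

```text
cap top: n 66 center ((0.8330379724502563, -0.17063555121421814), 11.606484413146973) med z 106.3
shoulder ((0.7264995574951172, -0.6834869384765625), (28.95224952697754, 29.308210372924805), 1.679174542427063) 67
side 15 65 [-12.7   1.1  16.7] [-21.3 -13.2   6. ]
side 35 58 [-12.7  -0.7  16.1] [-20.7 -13.2   6.7]
side 55 63 [-12.5  -0.9  15.6] [-20.4 -13.    8.8]
side 88 35 [-8.1  1.4 12.7] [-18.1  -8.9   1.7]
36.875 [586.   -7.9 228. ] 41.82147333992941 [-0.04  0.23  1.95  0.01  0.61  1.56]
panel z(expect 28) 28.6 slopes deg [ 0.11 -0.03] 1158
rail ((-51.23345184326172, 94.52030181884766), (10.639634132385254, 56.30400085449219), 0.7328536510467529) 59.75440428548881 expect (-52.5,0)
A ((452.6222839355469, -20.335662841796875), (30.281131744384766, 98.52996826171875), 9.173296928405762) 347
C ((425.49578857421875, -394.309326171875), (105.37960052490234, 32.33977127075195), 15.7960786819458) 399
D ((581.176025390625, -366.47235107421875), (30.015504837036133, 105.68882751464844), 34.29570770263672) 353
```

Bottle 1 stands upright and square, within 1 mm of bay 1's centre. Next, bottle A.

```bash
python3 - <<'E'
from bt import *
c,y,s=BOT['A']; chain([(*lying(c,y,s,70),12),(*lying(c,y,s,0),4)],4.6)
print(np.linalg.norm(0))
E
```

```text
4.6 -1.47 0.15 0.80 3.4 0.5 -7.6; 4.6 -1.48 -0.00 0.78 3.4 0.5 -7.6; 4.6 -1.48 -0.15 0.77 3.4 0.5 -7.6; 4.6 -1.45 -0.30 0.77 3.4 0.5 -7.6; 4.6 -1.41 -0.45 0.78 3.4 0.5 -7.6; 4.6 -1.35 -0.59 0.80 3.4 0.5 -7.6; 4.6 -1.27 -0.71 0.83 3.4 0.5 -7.6; 4.6 -1.17 -0.83 0.87 3.4 0.5 -7.6; 4.6 -1.06 -0.92 0.91 3.4 0.5 -7.6; 4.6 -0.94 -1.00 0.96 3.4 0.5 -7.6; 4.6 -0.81 -1.06 1.01 3.4 0.5 -7.6; 4.6 -0.68 -1.10 1.07 3.4 0.5 -7.6
4.6 -0.82 0.00 1.55 0.0 0.0 -0.0; 4.6 -0.82 0.00 1.55 0.0 0.0 -0.0; 4.6 -0.82 0.00 1.55 0.0 0.0 -0.0; 4.6 -0.82 -0.00 1.55 0.0 0.0 -0.0
0.0
```

Request:
{"method": "play_rows", "body": {
  "plan": "4.6 -1.47 0.15 0.8 3.4 0.5 -7.6; 4.6 -1.48 0 0.78 3.4 0.5 -7.6; 4.6 -1.48 -0.15 0.77 3.4 0.5 -7.6; 4.6 -1.45 -0.3 0.77 3.4 0.5 -7.6; 4.6 -1.41 -0.45 0.78 3.4 0.5 -7.6; 4.6 -1.35 -0.59 0.8 3.4 0.5 -7.6; 4.6 -1.27 -0.71 0.83 3.4 0.5 -7.6; 4.6 -1.17 -0.83 0.87 3.4 0.5 -7.6; 4.6 -1.06 -0.92 0.91 3.4 0.5 -7.6; 4.6 -0.94 -1 0.96 3.4 0.5 -7.6; 4.6 -0.81 -1.06 1.01 3.4 0.5 -7.6; 4.6 -0.68 -1.1 1.07 3.4 0.5 -7.6; 4.6 0 0 0 0 0 0; 4.6 0 0 0 0 0 0"
}}

```text
t: 38.62
ee_pos: [454.4, -17.7, 80.8]
orientation: [-1.82, -2.043, -0.452]
ft_force: [-0.2, -0.4, 0.3]
width: 46.1
```

```bash
cat > down.py <<'E'
from bt import *
import sys
c,y,s=BOT[sys.argv[1]]; o=get_obs(); print(o['t'],o['ee_pos'].round(1),o['qpos'].round(2)); chain([(*lying(c,y,s,0),5)],4.6)
E
python3 down.py A
```

```text
38.625 [454.4 -17.7  80.8] [-0.36  0.54  2.    0.55  0.93 -0.88]
4.6 -0.76 -0.03 1.25 0.2 -0.0 -0.4; 4.6 -0.76 -0.03 1.25 0.2 -0.0 -0.4; 4.6 -0.75 -0.04 1.25 0.2 -0.0 -0.4; 4.6 -0.75 -0.04 1.25 0.2 -0.0 -0.4; 4.6 -0.75 -0.04 1.25 0.2 -0.0 -0.4
```

Request:
{"method": "play_rows", "body": {
  "plan": "4.6 -0.76 -0.03 1.25 0.2 0 -0.4; 4.6 -0.76 -0.03 1.25 0.2 0 -0.4; 4.6 -0.75 -0.04 1.25 0.2 0 -0.4; 4.6 -0.75 -0.04 1.25 0.2 0 -0.4; 4.6 -0.75 -0.04 1.25 0.2 0 -0.4; 0 0 0 0 0 0 0; 0 0 0 0 0 0 0; 0 0 0 0 0 0 0; 0 0 0 0 0 0 0; 0 0 0 0 0 0 0"
}}

```text
t: 39.88
ee_pos: [452.6, -22.4, 8.0]
orientation: [-1.775, -2.077, -0.443]
ft_force: [-0.4, 0.0, -1.2]
width: 29.6
```

```bash
cat > torest.py <<'E'
from bt import *
import sys
c,y,s=BOT[sys.argv[1]]; n=int(sys.argv[2]); up=float(sys.argv[3])
o=get_obs(); p=o['ee_pos']; M=R.from_rotvec(o['orientation']).as_matrix()
T,TM=lying(c,y,s,0); d=p-T; sv=51+d@az(y); h=8+d[2]; print(o['t'],p.round(1),round(o['width'],1),'s,h,lat',round(sv,1),round(h,1),round(d@az(y+90),1),np.degrees((R.from_matrix(TM).inv()*R.from_matrix(M)).as_rotvec()).round(1))
chain([(p+[0,0,up],M,5),(*inrest(6,60,s,s=sv,h=h),n),(*inrest(5,10,s,s=sv,h=h),4)],0)
E
python3 torest.py A 12 100
```

```text
39.875 [452.6 -22.4   8. ] 29.6 s,h,lat 51.6 8.0 -0.4 [ 0.2  0.2 -0.1]
0 0.94 -0.01 -1.76 -0.0 -0.0 -0.0; 0 0.94 -0.01 -1.76 -0.0 -0.0 -0.0; 0 0.94 -0.01 -1.76 -0.0 -0.0 -0.0; 0 0.94 -0.01 -1.76 -0.0 -0.0 -0.0; 0 0.94 -0.01 -1.76 -0.0 -0.0 -0.0
0 -1.43 0.85 -0.80 0.5 -3.4 -4.9; 0 -1.54 0.72 -0.71 0.5 -3.4 -4.9; 0 -1.64 0.58 -0.62 0.5 -3.4 -4.9; 0 -1.72 0.43 -0.53 0.5 -3.4 -4.9; 0 -1.77 0.28 -0.42 0.5 -3.4 -4.9; 0 -1.81 0.12 -0.32 0.5 -3.4 -4.9; 0 -1.83 -0.04 -0.21 0.5 -3.4 -4.9; 0 -1.83 -0.19 -0.10 0.5 -3.4 -4.9; 0 -1.81 -0.35 0.02 0.5 -3.4 -4.9; 0 -1.77 -0.50 0.13 0.5 -3.4 -4.9; 0 -1.71 -0.65 0.24 0.5 -3.4 -4.9; 0 -1.63 -0.79 0.34 0.5 -3.4 -4.9
0 -0.56 0.00 1.12 -0.0 -0.0 0.0; 0 -0.56 0.00 1.12 -0.0 -0.0 0.0; 0 -0.56 0.00 1.12 -0.0 -0.0 0.0; 0 -0.56 0.00 1.12 -0.0 -0.0 0.0
```

Request:
{"method": "play_rows", "body": {
  "plan": "0 0.94 -0.01 -1.76 0 0 0; 0 0.94 -0.01 -1.76 0 0 0; 0 0.94 -0.01 -1.76 0 0 0; 0 0.94 -0.01 -1.76 0 0 0; 0 0.94 -0.01 -1.76 0 0 0; 0 -1.43 0.85 -0.8 0.5 -3.4 -4.9; 0 -1.54 0.72 -0.71 0.5 -3.4 -4.9; 0 -1.64 0.58 -0.62 0.5 -3.4 -4.9; 0 -1.72 0.43 -0.53 0.5 -3.4 -4.9; 0 -1.77 0.28 -0.42 0.5 -3.4 -4.9; 0 -1.81 0.12 -0.32 0.5 -3.4 -4.9; 0 -1.83 -0.04 -0.21 0.5 -3.4 -4.9; 0 -1.83 -0.19 -0.1 0.5 -3.4 -4.9; 0 -1.81 -0.35 0.02 0.5 -3.4 -4.9; 0 -1.77 -0.5 0.13 0.5 -3.4 -4.9; 0 -1.71 -0.65 0.24 0.5 -3.4 -4.9; 0 -1.63 -0.79 0.34 0.5 -3.4 -4.9; 0 0 0 0 0 0 0; 0 0 0 0 0 0 0"
}}

```text
t: 42.25
ee_pos: [584.0, -199.8, 109.4]
orientation: [0.58, 2.803, -0.084]
ft_force: [0.9, -0.3, -0.5]
width: 30.0
```

```bash
cat > rest2.py <<'E'
from bt import *
import sys
s=int(sys.argv[1]); sv,h,ds,dn=map(float,sys.argv[2:6]); n=int(sys.argv[6])
o=get_obs(); p=o['ee_pos']; d=p-FOOT; T,M=inrest(ds,dn,s,s=sv,h=h)
print(o['t'],p.round(1),round(o['width'],1),o['ft_force'].round(1),'base at s,n,lat',(d@RU-sv).round(1),(d@RN-h).round(1),(d@az(66.4)).round(1),np.degrees((R.from_matrix(M).inv()*R.from_rotvec(o['orientation'])).as_rotvec()).round(1)); chain([(T,M,n)],0)
E
python3 rest2.py 1 51.6 8 4 3 5; python3 rest2.py 1 51.6 8 1 0 5|tail -1|head -c 40
```

```text
42.25 [ 584.  -199.8  109.4] 30.0 [ 0.9 -0.3 -0.5] base at s,n,lat 4.7 59.3 0.5 [-0.   0.7 -0.2]
0 -0.53 -0.01 0.99 0.0 -0.1 0.0; 0 -0.53 -0.01 1.00 0.0 -0.1 0.0; 0 -0.52 -0.01 1.00 0.0 -0.1 0.0; 0 -0.52 -0.01 1.00 0.0 -0.1 0.0; 0 -0.52 -0.01 1.00 0.0 -0.1 0.0
0 -0.50 -0.01 1.08 0.0 -0.1 0.0; 0 -0.50
```

Request:
{"method": "play_rows", "body": {
  "plan": "0 -0.53 -0.01 0.99 0 -0.1 0; 0 -0.53 -0.01 1 0 -0.1 0; 0 -0.52 -0.01 1 0 -0.1 0; 0 -0.52 -0.01 1 0 -0.1 0; 0 -0.52 -0.01 1 0 -0.1 0; 0 0.02 0 0.14 0 0 0; 0 0.02 0 0.14 0 0 0; 0 0.02 0 0.14 0 0 0; 0 0 0 0 0 0 0"
}}

```text
t: 43.38
ee_pos: [620.9, -216.4, 64.9]
orientation: [0.575, 2.793, -0.087]
ft_force: [0.1, 0.8, -1.4]
width: 29.9
```

```bash
python3 rest2.py 1 51.6 8 0 0 1
```

```text
43.375 [ 620.9 -216.4   64.9] 29.9 [ 0.1  0.8 -1.4] base at s,n,lat 1.8 -0.7 0.1 [-0.   0.1 -0.3]
0 0.20 -0.01 0.02 0.0 -0.1 0.3
```

Request:
{"method": "play_rows", "body": {
  "plan": "0 -0.04 0 0.1 0 0 0; 0 0 0 0 0 0 0; 4.2 0 0 0 0 0 0; 4.2 0 0 0 0 0 0; 4.2 0 0 0 0 0 0; 4.2 0 0 0 0 0 0; 4.2 0 0 -1.87 0 0 0; 4.2 0 0 -1.87 0 0 0; 4.2 0 0 -1.87 0 0 0; 4.2 0 0 -1.87 0 0 0; 4.2 -0.66 0 0.42 0 7 0; 4.2 -0.71 0 0.34 0 7 0; 4.2 -0.75 0 0.25 0 7 0; 4.2 -0.77 0 0.16 0 7 0; 4.2 -0.78 0 0.06 0 7 0; 4.2 -0.79 0 -0.03 0 7 0; 4.2 0 0 0 0 0 0; 4.2 0 0 0 0 0 0"
}}

```text
t: 45.62
ee_pos: [642.9, -225.8, 123.1]
orientation: [-0.547, -2.655, -0.12]
ft_force: [0.4, -0.3, -0.7]
width: 41.6
```

```bash
cat > regr.py <<'E'
from bt import *
import sys
s=int(sys.argv[1]); o=get_obs(); print(o['t'],o['ee_pos'].round(1),round(o['width'],1)); chain([(*regrasp(s,0),5)],4.2)
C=cloud(shot('side')).reshape(-1,3); q=C-FOOT; a,b,c=q@RU,q@RN,q@az(66.4)
m=(a>5)&(a<75)&(b>22)&(b<40)&(abs(c)<22); print('top face n (exp 30): med',np.median(b[m]).round(1),'n',m.sum(),'slope',np.degrees(np.polyfit(a[m],b[m],1)[0]).round(1),'lat',np.percentile(c[m],[5,95]).round(1)); m=(b>3)&(b<40)&(abs(c)<16)&(a>60)&(a<125); print('cap end s (exp 106)',np.percentile(a[m],[90,95,98]).round(1))
E
python3 regr.py 1
```

```text
45.625 [ 642.9 -225.8  123.1] 41.6
4.2 0.05 0.00 1.46 -0.0 -0.0 0.1; 4.2 0.05 -0.00 1.46 -0.0 -0.0 0.1; 4.2 0.05 -0.00 1.46 -0.0 -0.0 0.1; 4.2 0.05 -0.00 1.46 -0.0 -0.0 0.1; 4.2 0.05 -0.00 1.46 -0.0 -0.0 0.1
top face n (exp 30): med 28.7 n 175 slope 0.0 lat [-17.2  12.9]
cap end s (exp 106) [100.8 105.7 108.8]
```

Request:
{"method": "play_rows", "body": {
  "plan": "4.2 0.05 0 1.46 0 0 0.1; 4.2 0.05 0 1.46 0 0 0.1; 4.2 0.05 0 1.46 0 0 0.1; 4.2 0.05 0 1.46 0 0 0.1; 4.2 0.05 0 1.46 0 0 0.1; 0 0 0 0 0 0 0; 0 0 0 0 0 0 0; 0 0 0 0 0 0 0; 0 0 0 0 0 0 0"
}}

```text
t: 46.8
ee_pos: [613.2, -213.1, 58.0]
orientation: [-0.559, -2.652, -0.117]
ft_force: [0.8, -0.1, -1.5]
width: 30.0
```

```bash
python3 stand.py 2 1
```

```text
[ 613.2 -213.1   58. ] 29.99578733520188 [ 0.8 -0.1 -1.5]
s,h,lat 42.7 8.3 0.0 ang [0.2 0.1 0.2]
0 0.74 -0.01 -1.59 -0.0 -0.0 -0.0; 0 0.74 -0.01 -1.59 -0.0 -0.0 -0.0; 0 0.74 -0.01 -1.59 -0.0 -0.0 -0.0; 0 0.74 -0.01 -1.59 -0.0 -0.0 -0.0
0 1.01 1.40 -0.67 0.1 -5.6 -2.9; 0 0.87 1.45 -0.76 0.1 -5.6 -2.9; 0 0.72 1.49 -0.84 0.1 -5.6 -2.9; 0 0.56 1.52 -0.90 0.1 -5.6 -2.9; 0 0.39 1.54 -0.95 0.1 -5.6 -2.9; 0 0.22 1.55 -0.99 0.1 -5.6 -2.9; 0 0.05 1.56 -1.00 0.1 -5.6 -2.9; 0 -0.13 1.55 -1.00 0.1 -5.6 -2.9
0 -0.36 2.67 0.48 0.0 0.0 0.0; 0 -0.36 2.67 0.48 0.0 0.0 0.0; 0 -0.36 2.67 0.48 0.0 0.0 0.0; 0 -0.36 2.67 0.48 0.0 0.0 0.0; 0 -0.36 2.67 0.48 0.0 0.0 0.0; 0 -0.36 2.67 0.48 0.0 0.0 0.0
```

Request:
{"method": "play_rows", "body": {
  "plan": "0 0.74 0 -1.59 0 0 0; 0 0.74 0 -1.59 0 0 0; 0 0.74 0 -1.59 0 0 0; 0 0.74 0 -1.59 0 0 0; 0 1.01 1.4 -0.67 0.1 -5.6 -2.9; 0 0.87 1.45 -0.76 0.1 -5.6 -2.9; 0 0.72 1.49 -0.84 0.1 -5.6 -2.9; 0 0.56 1.52 -0.9 0.1 -5.6 -2.9; 0 0.39 1.54 -0.95 0.1 -5.6 -2.9; 0 0.22 1.55 -0.99 0.1 -5.6 -2.9; 0 0.05 1.56 -1 0.1 -5.6 -2.9; 0 -0.13 1.55 -1 0.1 -5.6 -2.9; 0 -0.36 2.67 0.48 0 0 0; 0 -0.36 2.67 0.48 0 0 0; 0 -0.36 2.67 0.48 0 0 0; 0 -0.36 2.67 0.48 0 0 0; 0 -0.36 2.67 0.48 0 0 0; 0 -0.36 2.67 0.48 0 0 0; 0 0 0 0 0 0 0; 0 0 0 0 0 0 0"
}}

```text
t: 49.3
ee_pos: [644.8, 70.0, 190.4]
orientation: [0.026, 2.789, -0.007]
ft_force: [0.0, -1.0, -0.4]
width: 29.5
```

```bash
python3 low.py 2 1 -1.2 -0.7 12 6
```

```text
49.3 [644.8  70.  190.4] 29.5 [ 0.  -1.  -0.4] [0.05 0.05 0.05]
target [647.2  69.5  80.8] ang [-0.  -0.2 -0.4]
0 0.59 -0.00 1.73 0.0 0.0 0.1; 0 0.59 -0.00 1.73 0.0 0.0 0.1; 0 0.59 -0.00 1.73 0.0 0.0 0.1; 0 0.59 -0.01 1.73 0.0 0.0 0.1; 0 0.59 -0.01 1.73 0.0 0.0 0.1; 0 0.59 -0.01 1.73 0.0 0.0 0.1
```

Request:
{"method": "play_rows", "body": {
  "plan": "0 0.59 0 1.73 0 0 0.1; 0 0.59 0 1.73 0 0 0.1; 0 0.59 0 1.73 0 0 0.1; 0 0.59 -0.01 1.73 0 0 0.1; 0 0.59 -0.01 1.73 0 0 0.1; 0 0.59 -0.01 1.73 0 0 0; 0 0 0 0 0 0 0; 0 0 0 0 0 0 0"
}}

```text
t: 50.35
ee_pos: [648.0, 70.1, 80.5]
orientation: [0.039, 2.788, -0.005]
ft_force: [0.8, 0.1, -0.9]
width: 29.7
```

```bash
python3 low.py 2 1 -1.2 -0.7 1 4; python3 bayc.py 2; python3 bayc.py 1|head -2
```

```text
50.35 [648.   70.1  80.5] 29.7 [ 0.8  0.1 -0.9] [ 0.12  0.1  -0.02]
target [647.2  69.5  69.8] ang [-0.  -0.2  0.1]
0 0.11 -0.01 0.24 0.0 0.1 -0.0; 0 0.11 -0.01 0.24 0.0 0.1 -0.0; 0 0.11 -0.01 0.24 0.0 0.1 -0.0; 0 0.11 -0.01 0.24 0.0 0.1 -0.0
side 15 54 [-12.    1.   17.6] [-20.2 -13.8   9.4]
side 35 64 [-12.9  -3.1  16. ] [-21.8 -13.9  14.8]
side 55 54 [-13.6   0.7  18.1] [-25.4 -20.2  -1.3]
side 15 16 [-12.2 -10.6  -6.2] [-20.  -12.4   0.8]
```

Centred and upright. Down until contact.

Request:
{"method": "play_rows", "body": {
  "plan": "0 0.11 -0.01 0.24 0 0.1 0; 0 0.11 -0.01 0.24 0 0.1 0; 0 0.11 -0.01 0.24 0 0 0; 0 0.11 -0.01 0.24 0 0 0; 0 0.02 0 0.05 0 0 0; 0 0 0 0 0 0 0; 0 0 0 0 0 0 0"
}}

```text
t: 51.48
ee_pos: [646.9, 69.6, 69.3]
orientation: [0.039, 2.792, -0.005]
ft_force: [0.2, 0.4, -0.7]
width: 29.9
```

```bash
python3 low.py 2 1 -1.2 -0.7 -0.5 1
```

```text
51.475 [646.9  69.6  69.3] 29.9 [ 0.2  0.4 -0.7] [ 0.05  0.12 -0.06]
target [647.2  69.5  68.3] ang [-0.  -0.   0.1]
0 0.01 -0.01 0.10 0.0 0.0 -0.1
```

Request:
{"method": "play_rows", "body": {
  "plan": "0 0.03 0 0.06 0 0 0; 0 0.03 0 0.06 0 0 0; 0 0 0 0 0 0 0; 0 0 0 0 0 0 0"
}}

```text
t: 52.02
ee_pos: [646.9, 69.6, 68.5]
orientation: [0.039, 2.792, -0.005]
ft_force: [-2.6, 0.0, 6.0]
width: 30.0
```

```bash
python3 low.py 2 1 -1.2 -0.7 -0.5 1
```

```text
52.025 [646.9  69.6  68.5] 30.0 [-2.6  0.   6. ] [ 0.02  0.34 -0.03]
target [647.2  69.5  68.3] ang [-0.  -0.   0.1]
0 -0.02 -0.01 0.03 0.0 0.0 -0.1
```

Request:
{"method": "play_rows", "body": {
  "plan": "4.2 0 0 -0.05 0 0 0; 4.2 0 0 0 0 0 0; 4.2 0 0 0 0 0 0; 4.2 0 0 -2 0 0 0; 4.2 0 0 -3 0 0 0; 4.2 0 0 -4 0 0 0; 4.2 0 0 -5 0 0 0; 4.2 0 -4 -2 0 0 0; 4.2 0 -5 -1 0 0 0; 4.2 0 -5 0 0 0 0; 4.2 0 -5 0 0 0 0; 4.2 0 -5 0 0 0 0; 4.2 0 0 0 0 0 0; 4.2 0 0 0 0 0 0"
}}

```text
t: 53.82
ee_pos: [581.3, -168.7, 227.5]
orientation: [0.04, 2.793, -0.005]
ft_force: [-0.0, -0.3, -0.0]
width: 41.9
```

```bash
python3 bayc.py 2|head -2; python3 bayc.py 1|head -2; python3 look.py; python3 - <<'E'
from bt import *
c,y,s=BOT['D']; chk('',lying(c,y,s,90)); chain([(*lying(c,y,s,90),10)],4.6)
E
```

```text
cap top: n 66 center ((0.6859176754951477, -0.31234943866729736), 11.620803833007812) med z 105.2
shoulder ((0.3598804473876953, -0.5644302368164062), (29.747983932495117, 30.233182907104492), 3.197829008102417) 73
cap top: n 66 center ((1.4135719537734985, 0.03446408733725548), 11.471864700317383) med z 106.4
shoulder ((0.9912853240966797, -0.4057044982910156), (29.196958541870117, 28.950725555419922), 0.5904162526130676) 67
54.075 [ 581.8 -167.7  227.8] 41.905625351839895 [-0.36  0.26  1.91  0.19  0.65 -2.03]
panel z(expect 28) 28.7 slopes deg [0.17 0.12] 1925
rail ((-51.493385314941406, -0.5803146362304688), (246.61119079589844, 11.013175964355469), 89.92198181152344) 60.1614806505687 expect (-52.5,0)
C ((425.01312255859375, -393.93603515625), (105.89104461669922, 33.16043472290039), 16.817237854003906) 381
D ((587.5205078125, -376.037109375), (30.22606086730957, 82.10650634765625), 33.77010726928711) 241
 [ 580.1 -364.9   98. ] [-0.63  0.88  1.19  0.16  1.53 -1.28] OK
4.6 0.41 -1.97 1.23 -0.4 4.4 5.5; 4.6 0.12 -2.01 1.24 -0.4 4.4 5.5; 4.6 -0.17 -2.01 1.22 -0.4 4.4 5.5; 4.6 -0.45 -1.99 1.18 -0.4 4.4 5.5; 4.6 -0.73 -1.94 1.13 -0.4 4.4 5.5; 4.6 -1.00 -1.87 1.05 -0.4 4.4 5.5; 4.6 -1.25 -1.76 0.95 -0.4 4.4 5.5; 4.6 -1.49 -1.64 0.83 -0.4 4.4 5.5; 4.6 -1.70 -1.49 0.70 -0.4 4.4 5.5; 4.6 -1.88 -1.32 0.55 -0.4 4.4 5.5
```

Bottles 1 and 2 stand well. The gripper body would hit the mug at bottle D, so I take C first and move D clear of the mug later.

```bash
sed -i "s/C=((426,-393.9),15.4,-1)/C=((425.4,-394.1),15.8,1)/" bt.py; python3 - <<'E'
from bt import *
c,y,s=BOT['C']; chk('',lying(c,y,s,80));chk('',lying(c,y,s,0)); o=get_obs()
w=[(*lying(c,y,s,80),11)]; chain(w,4.6)
R0=R.from_rotvec(o['orientation']); R1=R.from_matrix(w[0][1]); dr=(R0.inv()*R1).as_rotvec()
for f in(.25,.5,.75): chk('%.2f'%f,(o['ee_pos']*(1-f)+w[0][0]*f,(R0*R.from_rotvec(dr*f)).as_matrix()))
E
```

```text
[ 423.5 -394.6   88. ] [-0.56  0.69  1.62 -0.38  1.2  -2.2 ] OK
 [ 423.5 -394.6    8. ] [-0.56  0.81  1.62 -0.41  1.09 -2.15] OK
4.6 1.74 -2.10 0.72 0.1 4.3 -1.6; 4.6 1.73 -2.05 0.85 0.1 4.3 -1.6; 4.6 1.72 -2.00 0.99 0.1 4.3 -1.6; 4.6 1.70 -1.95 1.12 0.1 4.3 -1.6; 4.6 1.66 -1.90 1.25 0.1 4.3 -1.6; 4.6 1.62 -1.85 1.38 0.1 4.3 -1.6; 4.6 1.56 -1.80 1.50 0.1 4.3 -1.6; 4.6 1.49 -1.76 1.62 0.1 4.3 -1.6; 4.6 1.41 -1.71 1.74 0.1 4.3 -1.6; 4.6 1.32 -1.67 1.84 0.1 4.3 -1.6; 4.6 1.23 -1.63 1.94 0.1 4.3 -1.6
0.25 [ 542.2 -224.4  192.8] [-0.41  0.35  1.83  0.06  0.82 -2.07] OK
0.50 [ 502.6 -281.2  157.9] [-0.48  0.45  1.76 -0.08  0.97 -2.12] OK
0.75 [ 463.1 -337.9  122.9] [-0.52  0.57  1.69 -0.23  1.09 -2.17] OK
```

Request:
{"method": "play_rows", "body": {
  "plan": "4.6 1.74 -2.1 0.72 0.1 4.3 -1.6; 4.6 1.73 -2.05 0.85 0.1 4.3 -1.6; 4.6 1.72 -2 0.99 0.1 4.3 -1.6; 4.6 1.7 -1.95 1.12 0.1 4.3 -1.6; 4.6 1.66 -1.9 1.25 0.1 4.3 -1.6; 4.6 1.62 -1.85 1.38 0.1 4.3 -1.6; 4.6 1.56 -1.8 1.5 0.1 4.3 -1.6; 4.6 1.49 -1.76 1.62 0.1 4.3 -1.6; 4.6 1.41 -1.71 1.74 0.1 4.3 -1.6; 4.6 1.32 -1.67 1.84 0.1 4.3 -1.6; 4.6 1.23 -1.63 1.94 0.1 4.3 -1.6; 4.6 0 0 0 0 0 0; 4.6 0 0 0 0 0 0"
}}

```text
t: 55.7
ee_pos: [423.8, -394.3, 87.6]
orientation: [0.361, -2.639, 0.085]
ft_force: [-0.2, -0.5, -0.5]
width: 46.2
```

```bash
python3 down.py C
```

```text
55.7 [ 423.8 -394.3   87.6] [-0.58  0.69  1.62 -0.38  1.19 -2.22]
4.6 -0.73 -0.01 1.42 0.0 0.1 -0.0; 4.6 -0.73 -0.01 1.41 0.0 0.1 -0.0; 4.6 -0.73 -0.01 1.41 0.0 0.1 -0.0; 4.6 -0.74 -0.01 1.41 0.0 0.1 -0.0; 4.6 -0.74 -0.01 1.41 0.0 0.1 -0.0
```

Request:
{"method": "play_rows", "body": {
  "plan": "4.6 -0.73 -0.01 1.42 0 0.1 0; 4.6 -0.73 -0.01 1.41 0 0.1 0; 4.6 -0.73 -0.01 1.41 0 0.1 0; 4.6 -0.74 -0.01 1.41 0 0.1 0; 4.6 -0.74 -0.01 1.41 0 0.1 0; 0 0 0 0 0 0 0; 0 0 0 0 0 0 0; 0 0 0 0 0 0 0; 0 0 0 0 0 0 0; 0 0 0 0 0 0 0"
}}

```text
t: 56.95
ee_pos: [422.8, -395.5, 8.0]
orientation: [0.36, -2.629, 0.087]
ft_force: [0.2, -0.3, -1.1]
width: 29.8
```

```bash
python3 torest.py C 11 100
```

```text
56.95 [ 422.8 -395.5    8. ] 29.8 s,h,lat 50.1 8.0 -0.7 [-0.2  0.1  0.2]
0 0.94 0.00 -1.76 -0.0 -0.0 -0.0; 0 0.94 0.00 -1.76 -0.0 -0.0 -0.0; 0 0.94 0.00 -1.76 -0.0 -0.0 -0.0; 0 0.94 0.00 -1.76 -0.0 -0.0 -0.0; 0 0.94 0.00 -1.76 -0.0 -0.0 -0.0
0 -1.65 1.32 -0.90 -0.3 -3.9 3.6; 0 -1.62 1.43 -0.78 -0.3 -3.9 3.6; 0 -1.58 1.54 -0.66 -0.3 -3.9 3.6; 0 -1.52 1.64 -0.54 -0.3 -3.9 3.6; 0 -1.45 1.73 -0.43 -0.3 -3.9 3.6; 0 -1.36 1.83 -0.32 -0.3 -3.9 3.6; 0 -1.26 1.91 -0.22 -0.3 -3.9 3.6; 0 -1.15 1.99 -0.13 -0.3 -3.9 3.6; 0 -1.02 2.06 -0.04 -0.3 -3.9 3.6; 0 -0.89 2.12 0.04 -0.3 -3.9 3.6; 0 -0.75 2.17 0.11 -0.3 -3.9 3.6
0 -0.56 0.00 1.12 -0.0 -0.0 0.0; 0 -0.56 0.00 1.12 -0.0 -0.0 0.0; 0 -0.56 0.00 1.12 -0.0 -0.0 0.0; 0 -0.56 0.00 1.12 -0.0 -0.0 0.0
```

Request:
{"method": "play_rows", "body": {
  "plan": "0 0.94 0 -1.76 0 0 0; 0 0.94 0 -1.76 0 0 0; 0 0.94 0 -1.76 0 0 0; 0 0.94 0 -1.76 0 0 0; 0 0.94 0 -1.76 0 0 0; 0 -1.65 1.32 -0.9 -0.3 -3.9 3.6; 0 -1.62 1.43 -0.78 -0.3 -3.9 3.6; 0 -1.58 1.54 -0.66 -0.3 -3.9 3.6; 0 -1.52 1.64 -0.54 -0.3 -3.9 3.6; 0 -1.45 1.73 -0.43 -0.3 -3.9 3.6; 0 -1.36 1.83 -0.32 -0.3 -3.9 3.6; 0 -1.26 1.91 -0.22 -0.3 -3.9 3.6; 0 -1.15 1.99 -0.13 -0.3 -3.9 3.6; 0 -1.02 2.06 -0.04 -0.3 -3.9 3.6; 0 -0.89 2.12 0.04 -0.3 -3.9 3.6; 0 -0.75 2.17 0.11 -0.3 -3.9 3.6; 0 0 0 0 0 0 0; 0 0 0 0 0 0 0"
}}

```text
t: 59.2
ee_pos: [582.6, -199.9, 108.6]
orientation: [0.571, 2.8, -0.098]
ft_force: [0.1, -0.6, -1.6]
width: 30.1
```

```bash
python3 rest2.py 1 50.1 8 4 3 5
```

```text
59.2 [ 582.6 -199.9  108.6] 30.1 [ 0.1 -0.6 -1.6] base at s,n,lat 4.8 59.6 -0.1 [ 0.4  0.4 -0.6]
0 -0.52 0.00 1.00 -0.1 -0.1 0.1; 0 -0.52 0.00 1.00 -0.1 -0.1 0.1; 0 -0.52 0.00 1.01 -0.1 -0.1 0.1; 0 -0.52 0.00 1.01 -0.1 -0.1 0.1; 0 -0.52 0.00 1.01 -0.1 -0.1 0.1
```

Request:
{"method": "play_rows", "body": {
  "plan": "0 -0.52 0 1 -0.1 -0.1 0.1; 0 -0.52 0 1 -0.1 -0.1 0.1; 0 -0.52 0 1.01 -0.1 -0.1 0.1; 0 -0.52 0 1.01 -0.1 -0.1 0.1; 0 -0.52 0 1.01 0 -0.1 0.1; 0 0.02 0 0.14 0 0 0; 0 0.02 0 0.14 0 0 0; 0 0.02 0 0.14 0 0 0; 0 -0.04 0 0.08 0 0 0; 0 0 0 0 0 0 0"
}}

```text
t: 60.45
ee_pos: [620.2, -216.0, 63.2]
orientation: [0.582, 2.786, -0.088]
ft_force: [-1.7, 0.6, 4.0]
width: 29.8
```

```bash
python3 rest2.py 1 50.1 8 0 -1.5 1
```

```text
60.45 [ 620.2 -216.    63.2] 29.8 [-1.7  0.6  4. ] base at s,n,lat 1.6 -1.4 0.2 [-0.  -0.2 -0. ]
0 0.13 -0.02 0.09 0.0 0.2 0.0
```

Contact with the rest. I release, retreat and turn.

Request:
{"method": "play_rows", "body": {
  "plan": "4.2 0 0 0 0 0 0; 4.2 0 0 0 0 0 0; 4.2 0 0 0 0 0 0; 4.2 0 0 0 0 0 0; 4.2 0 0 -1.87 0 0 0; 4.2 0 0 -1.87 0 0 0; 4.2 0 0 -1.87 0 0 0; 4.2 0 0 -1.87 0 0 0; 4.2 -0.66 0 0.42 0 7 0; 4.2 -0.71 0 0.34 0 7 0; 4.2 -0.75 0 0.25 0 7 0; 4.2 -0.77 0 0.16 0 7 0; 4.2 -0.78 0 0.06 0 7 0; 4.2 -0.79 0 -0.03 0 7 0; 4.2 0 0 0 0 0 0; 4.2 0 0 0 0 0 0"
}}

```text
t: 62.45
ee_pos: [640.9, -225.1, 122.0]
orientation: [-0.555, -2.659, -0.122]
ft_force: [-0.3, -0.4, 0.5]
width: 41.5
```

```bash
python3 regr.py 1
```

```text
62.45 [ 640.9 -225.1  122. ] 41.5
4.2 0.03 -0.00 1.42 -0.0 0.0 0.0; 4.2 0.03 -0.00 1.42 -0.0 0.0 0.0; 4.2 0.03 -0.00 1.42 -0.0 0.0 0.0; 4.2 0.03 -0.00 1.42 -0.0 0.0 0.0; 4.2 0.03 -0.00 1.42 -0.0 0.0 0.0
top face n (exp 30): med 28.7 n 174 slope -0.1 lat [-17.8  12.2]
cap end s (exp 106) [ 99.9 107.  109.1]
```

Request:
{"method": "play_rows", "body": {
  "plan": "4.2 0.03 0 1.42 0 0 0; 4.2 0.03 0 1.42 0 0 0; 4.2 0.03 0 1.42 0 0 0; 4.2 0.03 0 1.42 0 0 0; 4.2 0.03 0 1.42 0 0 0; 0 0 0 0 0 0 0; 0 0 0 0 0 0 0; 0 0 0 0 0 0 0; 0 0 0 0 0 0 0"
}}

```text
t: 63.62
ee_pos: [613.2, -213.0, 58.1]
orientation: [-0.555, -2.658, -0.122]
ft_force: [-0.4, -1.3, 0.0]
width: 29.9
```

```bash
python3 stand.py 3 1
```

```text
[ 613.2 -213.    58.1] 29.890807523721964 [-0.4 -1.3  0. ]
s,h,lat 42.7 8.4 0.1 ang [ 0.  -0.2 -0. ]
0 0.73 -0.00 -1.59 -0.0 0.0 -0.0; 0 0.73 -0.00 -1.59 -0.0 0.0 -0.0; 0 0.73 -0.00 -1.59 -0.0 0.0 -0.0; 0 0.73 -0.00 -1.59 -0.0 0.0 -0.0
0 1.00 1.41 -0.67 0.1 -5.5 -2.8; 0 0.86 1.45 -0.76 0.1 -5.5 -2.8; 0 0.71 1.49 -0.84 0.1 -5.5 -2.8; 0 0.55 1.52 -0.90 0.1 -5.5 -2.8; 0 0.39 1.54 -0.95 0.1 -5.5 -2.8; 0 0.22 1.55 -0.98 0.1 -5.5 -2.8; 0 0.04 1.56 -1.00 0.1 -5.5 -2.8; 0 -0.13 1.55 -1.00 0.1 -5.5 -2.8
0 -0.53 2.50 0.73 0.0 0.0 0.0; 0 -0.53 2.50 0.73 0.0 0.0 0.0; 0 -0.53 2.50 0.73 0.0 0.0 0.0; 0 -0.53 2.50 0.73 0.0 0.0 0.0
```

Request:
{"method": "play_rows", "body": {
  "plan": "0 0.73 0 -1.59 0 0 0; 0 0.73 0 -1.59 0 0 0; 0 0.73 0 -1.59 0 0 0; 0 0.73 0 -1.59 0 0 0; 0 1 1.41 -0.67 0.1 -5.5 -2.8; 0 0.86 1.45 -0.76 0.1 -5.5 -2.8; 0 0.71 1.49 -0.84 0.1 -5.5 -2.8; 0 0.55 1.52 -0.9 0.1 -5.5 -2.8; 0 0.39 1.54 -0.95 0.1 -5.5 -2.8; 0 0.22 1.55 -0.98 0.1 -5.5 -2.8; 0 0.04 1.56 -1 0.1 -5.5 -2.8; 0 -0.13 1.55 -1 0.1 -5.5 -2.8; 0 -0.53 2.5 0.73 0 0 0; 0 -0.53 2.5 0.73 0 0 0; 0 -0.53 2.5 0.73 0 0 0; 0 -0.53 2.5 0.73 0 0 0; 0 0 0 0 0 0 0; 0 0 0 0 0 0 0"
}}

```text
t: 65.88
ee_pos: [645.0, 9.1, 190.4]
orientation: [0.042, 2.797, -0.003]
ft_force: [-0.1, -0.7, -1.7]
width: 30.2
```

```bash
python3 low.py 3 1 -1.2 -0.7 12 6
```

```text
65.875 [645.    9.1 190.4] 30.2 [-0.1 -0.7 -1.7] [ 0.06  0.06 -0.  ]
target [645.6   9.5  80.8] ang [-0.1  0.3  0.3]
0 0.61 0.00 1.72 0.0 -0.0 -0.0; 0 0.61 0.00 1.72 0.0 -0.0 -0.0; 0 0.61 0.00 1.72 0.0 -0.0 -0.0; 0 0.61 0.01 1.72 0.0 -0.0 -0.0; 0 0.61 0.01 1.72 0.0 -0.0 -0.0; 0 0.62 0.01 1.72 0.0 -0.0 -0.0
```

Request:
{"method": "play_rows", "body": {
  "plan": "0 0.61 0 1.72 0 0 0; 0 0.61 0 1.72 0 0 0; 0 0.61 0 1.72 0 0 0; 0 0.61 0.01 1.72 0 0 0; 0 0.61 0.01 1.72 0 0 0; 0 0.62 0.01 1.72 0 0 0; 0 0 0 0 0 0 0; 0 0 0 0 0 0 0"
}}

```text
t: 66.92
ee_pos: [645.9, 10.0, 80.5]
orientation: [0.043, 2.796, -0.003]
ft_force: [0.8, 0.5, -1.0]
width: 29.9
```

```bash
python3 low.py 3 1 -1.2 -0.7 1 4; python3 bayc.py 3
```

```text
66.925 [645.9  10.   80.5] 29.9 [ 0.8  0.5 -1. ] [0.08 0.1  0.03]
target [645.6   9.5  69.8] ang [-0.1  0.2  0.3]
0 0.10 -0.01 0.25 0.0 -0.1 -0.1; 0 0.10 -0.01 0.25 0.0 -0.1 -0.1; 0 0.10 -0.01 0.25 0.0 -0.1 -0.1; 0 0.10 -0.01 0.25 0.0 -0.1 -0.1
side 15 57 [-12.8  -1.   14.4] [-19.3 -12.7   3.7]
side 35 58 [-13.8  -2.2  15.4] [-20.8 -14.2   7.8]
side 55 59 [-12.7  -2.4  16.6] [-25.7 -20.8  -1.4]
```

Request:
{"method": "play_rows", "body": {
  "plan": "0 0.1 -0.01 0.25 0 -0.1 -0.1; 0 0.1 -0.01 0.25 0 -0.1 -0.1; 0 0.1 -0.01 0.25 0 0 -0.1; 0 0.1 -0.01 0.25 0 0 0; 0 0.03 0 0.08 0 0 0; 0 0 0 0 0 0 0; 0 0.02 0 0.05 0 0 0; 0 0 0 0 0 0 0; 0 0 0 0 0 0 0"
}}

```text
t: 68.2
ee_pos: [645.4, 9.7, 68.5]
orientation: [0.035, 2.793, -0.004]
ft_force: [-1.4, 0.5, 2.7]
width: 29.5
```

```bash
python3 low.py 3 1 -1.2 -0.7 -0.5 1
```

```text
68.2 [645.4   9.7  68.5] 29.5 [-1.4  0.5  2.7] [0.02 0.17 0.04]
target [645.6   9.5  68.3] ang [-0.1  0.  -0. ]
0 -0.02 -0.01 0.03 0.1 -0.0 0.0
```

Request:
{"method": "play_rows", "body": {
  "plan": "4.2 0 0 -0.03 0 0 0; 4.2 0 0 0 0 0 0; 4.2 0 0 0 0 0 0; 4.2 0 0 -2 0 0 0; 4.2 0 0 -3 0 0 0; 4.2 0 0 -4 0 0 0; 4.2 0 0 -5 0 0 0; 4.2 0 -4 -2 0 0 0; 4.2 0 -5 -1 0 0 0; 4.2 0 -5 0 0 0 0; 4.2 0 -5 0 0 0 0; 4.2 0 -3 0 0 0 0; 4.2 0 0 0 0 0 0; 4.2 0 0 0 0 0 0"
}}

```text
t: 70.0
ee_pos: [581.3, -208.4, 227.7]
orientation: [0.036, 2.794, -0.003]
ft_force: [0.1, 0.7, 0.6]
width: 42.6
```

```bash
python3 bayc.py 3|head -2; python3 bayc.py 2|head -1; python3 look.py; cat > dmove.py <<'E'
from bt import *
def dp(dx,dy,dz,al=-10,s=36):
    c,y,sg=BOT['D']; u=az(y); return pose(np.array([c[0]+dx,c[1]+dy,0])-53*u,u,UP,s,8+dz,al,sg)
if __name__=='__main__':
    import sys
    a=[float(v) for v in sys.argv[1:4]]; n=int(sys.argv[4]); g=float(sys.argv[5])
    t=dp(*a); o=get_obs(); print(o['t'],o['ee_pos'].round(1),round(o['width'],1),o['qpos'].round(2)); chk('',t); chain([(*t,n)],g)
E
python3 dmove.py 0 0 120 12 4.6
```

```text
cap top: n 64 center ((0.14318270981311798, -0.25260061025619507), 11.879064559936523) med z 105.5
shoulder ((0.09080982208251953, -0.19237899780273438), (29.225778579711914, 29.81655502319336), 1.8420637845993042) 69
cap top: n 67 center ((-0.03117617964744568, -0.27282053232192993), 11.884663581848145) med z 106.6
70.25 [ 581.7 -208.   228.1] 41.83773758382113 [-0.43  0.29  1.87  0.22  0.67 -2.13]
panel z(expect 28) 28.7 slopes deg [0.01 0.08] 1738
rail ((-51.51461410522461, -0.7243728637695312), (246.95408630371094, 11.762455940246582), 89.84314727783203) 59.72179996696274 expect (-52.5,0)
D ((599.1561889648438, -396.52142333984375), (20.43348503112793, 39.21110153198242), 44.607696533203125) 59
70.25 [ 581.7 -208.   228.1] 41.8 [-0.43  0.29  1.87  0.22  0.67 -2.13]
 [ 571.5 -352.5  128. ] [-0.52  0.54  1.7  -0.11  0.75 -1.05] OK
4.6 0.34 -1.21 0.76 1.2 0.8 4.4; 4.6 0.23 -1.21 0.79 1.2 0.8 4.4; 4.6 0.13 -1.21 0.82 1.2 0.8 4.4; 4.6 0.03 -1.20 0.84 1.2 0.8 4.4; 4.6 -0.07 -1.18 0.87 1.2 0.8 4.4; 4.6 -0.17 -1.15 0.89 1.2 0.8 4.4; 4.6 -0.27 -1.12 0.91 1.2 0.8 4.4; 4.6 -0.37 -1.07 0.93 1.2 0.8 4.4; 4.6 -0.46 -1.02 0.95 1.2 0.8 4.4; 4.6 -0.55 -0.97 0.96 1.2 0.8 4.4; 4.6 -0.63 -0.90 0.97 1.2 0.8 4.4; 4.6 -0.71 -0.83 0.98 1.2 0.8 4.4
```

Request:
{"method": "play_rows", "body": {
  "plan": "4.6 0.34 -1.21 0.76 1.2 0.8 4.4; 4.6 0.23 -1.21 0.79 1.2 0.8 4.4; 4.6 0.13 -1.21 0.82 1.2 0.8 4.4; 4.6 0.03 -1.2 0.84 1.2 0.8 4.4; 4.6 -0.07 -1.18 0.87 1.2 0.8 4.4; 4.6 -0.17 -1.15 0.89 1.2 0.8 4.4; 4.6 -0.27 -1.12 0.91 1.2 0.8 4.4; 4.6 -0.37 -1.07 0.93 1.2 0.8 4.4; 4.6 -0.46 -1.02 0.95 1.2 0.8 4.4; 4.6 -0.55 -0.97 0.96 1.2 0.8 4.4; 4.6 -0.63 -0.9 0.97 1.2 0.8 4.4; 4.6 -0.71 -0.83 0.98 1.2 0.8 4.4; 4.6 0 0 0 0 0 0; 4.6 0 0 0 0 0 0"
}}

```text
t: 72.0
ee_pos: [570.2, -352.8, 128.1]
orientation: [1.404, 2.643, -0.127]
ft_force: [-0.7, 0.3, 0.2]
width: 46.0
```

```bash
python3 dmove.py 0 0 0 6 4.6
```

```text
72.0 [ 570.2 -352.8  128.1] 46.0 [-0.54  0.54  1.69 -0.11  0.76 -1.05]
 [ 571.5 -352.5    8. ] [-0.52  0.72  1.72 -0.15  0.54 -1.  ] OK
4.6 0.33 0.03 1.97 -0.1 -0.1 -0.1; 4.6 0.33 0.03 1.97 -0.1 -0.1 -0.1; 4.6 0.33 0.03 1.97 -0.1 -0.1 -0.1; 4.6 0.33 0.03 1.97 -0.1 -0.1 -0.1; 4.6 0.34 0.02 1.97 -0.1 -0.1 -0.1; 4.6 0.34 0.02 1.97 -0.1 -0.1 -0.1
```

Request:
{"method": "play_rows", "body": {
  "plan": "4.6 0.33 0.03 1.97 -0.1 -0.1 -0.1; 4.6 0.33 0.03 1.97 -0.1 -0.1 -0.1; 4.6 0.33 0.03 1.97 -0.1 -0.1 -0.1; 4.6 0.33 0.03 1.97 -0.1 -0.1 -0.1; 4.6 0.34 0.02 1.97 -0.1 -0.1 -0.1; 4.6 0.34 0.02 1.97 -0.1 -0.1 -0.1; 0 0 0 0 0 0 0; 0 0 0 0 0 0 0; 0 0 0 0 0 0 0; 0 0 0 0 0 0 0; 0 0 0 0 0 0 0"
}}

```text
t: 73.38
ee_pos: [571.7, -353.4, 8.4]
orientation: [1.385, 2.637, -0.122]
ft_force: [-0.2, 0.8, -1.3]
width: 29.8
```

```bash
python3 - <<'E'
from dmove import *
o=get_obs(); p=o['ee_pos']; M=R.from_rotvec(o['orientation']).as_matrix(); t,TM=dp(0,0,0); print(o['t'],p.round(1),o['width'],o['ft_force'].round(1),'off',(p-t).round(1)); 
chain([(p+[0,0,35],M,2),(p+[-90,30,35],M,4),(p+[-90,30,1],M,3)],0)
E
```

```text
73.375 [ 571.7 -353.4    8.4] 29.776095159352536 [-0.2  0.8 -1.3] off [ 0.1 -0.9  0.4]
0 -0.31 0.00 -1.72 -0.0 -0.0 -0.0; 0 -0.31 0.00 -1.72 -0.0 -0.0 -0.0
0 1.86 -1.43 -0.34 -0.0 0.0 0.0; 0 1.86 -1.43 -0.34 -0.0 0.0 0.0; 0 1.86 -1.43 -0.34 -0.0 0.0 0.0; 0 1.86 -1.43 -0.34 -0.0 0.0 0.0
0 0.20 -0.00 1.12 -0.0 0.0 0.0; 0 0.20 -0.00 1.12 -0.0 0.0 0.0; 0 0.20 -0.00 1.12 -0.0 0.0 0.0
```

Request:
{"method": "play_rows", "body": {
  "plan": "0 -0.31 0 -1.72 0 0 0; 0 -0.31 0 -1.72 0 0 0; 0 1.86 -1.43 -0.34 0 0 0; 0 1.86 -1.43 -0.34 0 0 0; 0 1.86 -1.43 -0.34 0 0 0; 0 1.86 -1.43 -0.34 0 0 0; 0 0.2 0 1.12 0 0 0; 0 0.2 0 1.12 0 0 0; 0 0.2 0 1.12 0 0 0; 0 0 0 0 0 0 0; 4.6 0 0 0 0 0 0; 4.6 0 0 0 0 0 0; 4.6 0 0 0 0 0 0; 4.6 0 0 -2 0 0 0; 4.6 0 0 -3 0 0 0; 4.6 0 0 -3 0 0 0; 4.6 0 0 0 0 0 0; 4.6 0 0 0 0 0 0"
}}

```text
t: 75.62
ee_pos: [473.2, -311.8, 87.3]
orientation: [1.385, 2.638, -0.122]
ft_force: [0.0, 0.1, -0.4]
width: 46.1
```

```bash
python3 - <<'E'
from look import *
o=get_obs(); print(o['t'],o['ee_pos'].round(1),o['width'])
bot('D',(491,-337)); S=cloud(shot('side')).reshape(-1,3); m=(np.hypot(S[:,0]-491,S[:,1]+337)<62)&(S[:,2]>18)&(S[:,2]<36); print('side',cv2.minAreaRect(S[m][:,:2].astype(np.float32)),m.sum())
E
sed -i "s/D=((581.2,-366.5),-55.4,1)/D=((491.2,-336.8),-55.4,1)/" bt.py
python3 - <<'E'
from bt import *
c,y,s=BOT['D']; chk('',lying(c,y,s,0)); chain([(*lying(c,y,s,60),6)],4.6)
E
```

```text
75.675 [ 472.9 -311.7   86.9] 46.142335348918245
side ((492.2672424316406, -338.85723876953125), (35.17230987548828, 108.48263549804688), 35.758819580078125) 470
 [ 490.1 -335.2    8. ] [-0.67  0.88  1.45  0.14  1.28 -1.35] OK
4.6 -0.42 0.01 0.39 0.0 6.4 0.0; 4.6 -0.46 0.01 0.34 0.0 6.4 0.0; 4.6 -0.50 0.01 0.29 0.0 6.4 0.0; 4.6 -0.53 0.01 0.23 0.0 6.4 0.0; 4.6 -0.55 0.01 0.17 0.0 6.4 0.0; 4.6 -0.57 0.01 0.11 0.0 6.4 0.0
```

Request:
{"method": "play_rows", "body": {
  "plan": "4.6 -0.42 0.01 0.39 0 6.4 0; 4.6 -0.46 0.01 0.34 0 6.4 0; 4.6 -0.5 0.01 0.29 0 6.4 0; 4.6 -0.53 0.01 0.23 0 6.4 0; 4.6 -0.55 0.01 0.17 0 6.4 0; 4.6 -0.57 0.01 0.11 0 6.4 0; 4.6 0 0 0 0 0 0; 4.6 0 0 0 0 0 0"
}}

```text
t: 76.72
ee_pos: [489.7, -334.9, 68.1]
orientation: [-1.25, -2.382, -0.315]
ft_force: [-0.5, -0.3, -0.5]
width: 45.9
```

```bash
python3 down.py D
```

```text
76.725 [ 489.7 -334.9   68.1] [-0.69  0.8   1.45  0.13  1.37 -1.35]
4.6 -0.57 0.00 1.06 0.0 -0.0 0.0; 4.6 -0.57 0.00 1.06 0.0 -0.0 0.0; 4.6 -0.57 0.00 1.06 0.0 -0.0 0.0; 4.6 -0.57 0.00 1.06 0.0 -0.0 0.0; 4.6 -0.57 0.00 1.06 0.0 -0.0 0.0
```

Request:
{"method": "play_rows", "body": {
  "plan": "4.6 -0.57 0 1.06 0 0 0; 4.6 -0.57 0 1.06 0 0 0; 4.6 -0.57 0 1.06 0 0 0; 4.6 -0.57 0 1.06 0 0 0; 4.6 -0.57 0 1.06 0 0 0; 0 0 0 0 0 0 0; 0 0 0 0 0 0 0; 0 0 0 0 0 0 0; 0 0 0 0 0 0 0; 0 0 0 0 0 0 0"
}}

```text
t: 77.97
ee_pos: [490.7, -335.7, 9.0]
orientation: [-1.25, -2.383, -0.316]
ft_force: [0.4, 0.3, -1.0]
width: 29.9
```

```bash
python3 torest.py D 10 100
```

```text
77.975 [ 490.7 -335.7    9. ] 29.9 s,h,lat 51.8 9.0 0.2 [-0.1  0.1 -0.1]
0 0.94 0.00 -1.76 -0.0 -0.0 -0.0; 0 0.94 0.00 -1.76 -0.0 -0.0 -0.0; 0 0.94 0.00 -1.76 -0.0 -0.0 -0.0; 0 0.94 0.00 -1.76 -0.0 -0.0 -0.0; 0 0.94 0.00 -1.76 -0.0 -0.0 -0.0
0 0.53 1.53 0.26 0.3 -4.4 -3.2; 0 0.46 1.56 0.21 0.3 -4.4 -3.2; 0 0.38 1.59 0.17 0.3 -4.4 -3.2; 0 0.30 1.61 0.13 0.3 -4.4 -3.2; 0 0.22 1.62 0.10 0.3 -4.4 -3.2; 0 0.14 1.64 0.08 0.3 -4.4 -3.2; 0 0.05 1.64 0.06 0.3 -4.4 -3.2; 0 -0.04 1.64 0.05 0.3 -4.4 -3.2; 0 -0.13 1.64 0.05 0.3 -4.4 -3.2; 0 -0.22 1.63 0.05 0.3 -4.4 -3.2
0 -0.56 0.00 1.12 -0.0 -0.0 0.0; 0 -0.56 0.00 1.12 -0.0 -0.0 0.0; 0 -0.56 0.00 1.12 -0.0 -0.0 0.0; 0 -0.56 0.00 1.12 -0.0 -0.0 0.0
```

Request:
{"method": "play_rows", "body": {
  "plan": "0 0.94 0 -1.76 0 0 0; 0 0.94 0 -1.76 0 0 0; 0 0.94 0 -1.76 0 0 0; 0 0.94 0 -1.76 0 0 0; 0 0.94 0 -1.76 0 0 0; 0 0.53 1.53 0.26 0.3 -4.4 -3.2; 0 0.46 1.56 0.21 0.3 -4.4 -3.2; 0 0.38 1.59 0.17 0.3 -4.4 -3.2; 0 0.3 1.61 0.13 0.3 -4.4 -3.2; 0 0.22 1.62 0.1 0.3 -4.4 -3.2; 0 0.14 1.64 0.08 0.3 -4.4 -3.2; 0 0.05 1.64 0.06 0.3 -4.4 -3.2; 0 -0.04 1.64 0.05 0.3 -4.4 -3.2; 0 -0.13 1.64 0.05 0.3 -4.4 -3.2; 0 -0.22 1.63 0.05 0.3 -4.4 -3.2; 0 0 0 0 0 0 0; 0 0 0 0 0 0 0"
}}

```text
t: 80.1
ee_pos: [584.1, -201.1, 112.1]
orientation: [0.596, 2.785, -0.084]
ft_force: [0.4, 0.4, -1.9]
width: 29.9
```

```bash
python3 rest2.py 1 51.8 9 4 3 5
```

```text
80.1 [ 584.1 -201.1  112.1] 29.9 [ 0.4  0.4 -1.9] base at s,n,lat 6.9 59.8 -0.6 [-0.  -0.1  0.6]
0 -0.48 0.02 1.03 0.0 0.0 -0.1; 0 -0.48 0.02 1.03 0.0 0.0 -0.1; 0 -0.48 0.01 1.03 0.0 0.0 -0.1; 0 -0.48 0.01 1.03 0.0 0.0 -0.1; 0 -0.48 0.01 1.03 0.0 0.0 -0.1
```

Request:
{"method": "play_rows", "body": {
  "plan": "0 -0.48 0.02 1.03 0 0 -0.1; 0 -0.48 0.02 1.03 0 0 -0.1; 0 -0.48 0.01 1.03 0 0 -0.1; 0 -0.48 0.01 1.03 0 0 -0.1; 0 -0.48 0.01 1.03 0 0 -0.1; 0 0.02 0 0.14 0 0 0; 0 0.02 0 0.14 0 0 0; 0 0.02 0 0.14 0 0 0; 0 -0.04 0 0.08 0 0 0; 0 0 0 0 0 0 0"
}}

```text
t: 81.35
ee_pos: [620.2, -215.9, 64.8]
orientation: [0.582, 2.787, -0.087]
ft_force: [-0.9, 0.8, -0.6]
width: 29.7
```

```bash
python3 rest2.py 1 51.8 9 0 -1.5 1
```

```text
81.35 [ 620.2 -215.9   64.8] 29.7 [-0.9  0.8 -0.6] base at s,n,lat 0.9 -1.2 0.3 [-0.  -0.1  0. ]
0 0.07 -0.03 0.07 0.0 0.1 -0.0
```

Request:
{"method": "play_rows", "body": {
  "plan": "4.2 0 0 0 0 0 0; 4.2 0 0 0 0 0 0; 4.2 0 0 0 0 0 0; 4.2 0 0 0 0 0 0; 4.2 0 0 -1.87 0 0 0; 4.2 0 0 -1.87 0 0 0; 4.2 0 0 -1.87 0 0 0; 4.2 0 0 -1.87 0 0 0; 4.2 -0.66 0 0.42 0 7 0; 4.2 -0.71 0 0.34 0 7 0; 4.2 -0.75 0 0.25 0 7 0; 4.2 -0.77 0 0.16 0 7 0; 4.2 -0.78 0 0.06 0 7 0; 4.2 -0.79 0 -0.03 0 7 0; 4.2 0 0 0 0 0 0; 4.2 0 0 0 0 0 0"
}}

```text
t: 83.35
ee_pos: [641.3, -225.1, 123.9]
orientation: [-0.555, -2.658, -0.123]
ft_force: [-0.6, -1.1, -0.2]
width: 41.9
```

```bash
python3 regr.py 1
```

```text
83.35 [ 641.3 -225.1  123.9] 41.9
4.2 0.02 -0.01 1.46 0.0 0.0 0.0; 4.2 0.02 -0.01 1.46 0.0 0.0 0.0; 4.2 0.02 -0.01 1.46 0.0 0.0 0.0; 4.2 0.02 -0.01 1.46 0.0 0.0 0.0; 4.2 0.02 -0.01 1.46 0.0 0.0 0.0
top face n (exp 30): med 28.5 n 168 slope -0.0 lat [-16.8  12.6]
cap end s (exp 106) [102.1 107.9 109.3]
```

Request:
{"method": "play_rows", "body": {
  "plan": "4.2 0.02 -0.01 1.46 0 0 0; 4.2 0.02 -0.01 1.46 0 0 0; 4.2 0.02 -0.01 1.46 0 0 0; 4.2 0.02 -0.01 1.46 0 0 0; 4.2 0.02 -0.01 1.46 0 0 0; 0 0 0 0 0 0 0; 0 0 0 0 0 0 0; 0 0 0 0 0 0 0; 0 0 0 0 0 0 0"
}}

```text
t: 84.52
ee_pos: [613.0, -213.3, 57.9]
orientation: [-0.555, -2.658, -0.123]
ft_force: [0.2, 0.3, -0.8]
width: 30.0
```

```bash
python3 stand.py 4 1
```

```text
[ 613.  -213.3   57.9] 29.968574764641385 [ 0.2  0.3 -0.8]
s,h,lat 42.5 8.3 -0.2 ang [-0.  -0.2 -0. ]
0 0.73 0.00 -1.59 -0.0 0.0 -0.0; 0 0.73 0.00 -1.59 -0.0 0.0 -0.0; 0 0.73 0.00 -1.59 -0.0 0.0 -0.0; 0 0.73 0.00 -1.59 -0.0 0.0 -0.0
0 1.00 1.41 -0.67 0.1 -5.5 -2.8; 0 0.86 1.46 -0.76 0.1 -5.5 -2.8; 0 0.71 1.49 -0.84 0.1 -5.5 -2.8; 0 0.55 1.52 -0.90 0.1 -5.5 -2.8; 0 0.38 1.55 -0.95 0.1 -5.5 -2.8; 0 0.21 1.56 -0.98 0.1 -5.5 -2.8; 0 0.04 1.56 -1.00 0.1 -5.5 -2.8; 0 -0.13 1.56 -1.00 0.1 -5.5 -2.8
0 -0.71 1.33 0.97 0.0 0.0 0.0; 0 -0.71 1.33 0.97 0.0 0.0 0.0; 0 -0.71 1.33 0.97 0.0 0.0 0.0
```

Request:
{"method": "play_rows", "body": {
  "plan": "0 0.73 0 -1.59 0 0 0; 0 0.73 0 -1.59 0 0 0; 0 0.73 0 -1.59 0 0 0; 0 0.73 0 -1.59 0 0 0; 0 1 1.41 -0.67 0.1 -5.5 -2.8; 0 0.86 1.46 -0.76 0.1 -5.5 -2.8; 0 0.71 1.49 -0.84 0.1 -5.5 -2.8; 0 0.55 1.52 -0.9 0.1 -5.5 -2.8; 0 0.38 1.55 -0.95 0.1 -5.5 -2.8; 0 0.21 1.56 -0.98 0.1 -5.5 -2.8; 0 0.04 1.56 -1 0.1 -5.5 -2.8; 0 -0.13 1.56 -1 0.1 -5.5 -2.8; 0 -0.71 1.33 0.97 0 0 0; 0 -0.71 1.33 0.97 0 0 0; 0 -0.71 1.33 0.97 0 0 0; 0 0 0 0 0 0 0; 0 0 0 0 0 0 0"
}}

```text
t: 86.65
ee_pos: [643.3, -51.0, 190.4]
orientation: [0.043, 2.797, -0.001]
ft_force: [0.3, -0.3, -1.3]
width: 30.2
```

```bash
python3 low.py 4 1 -1.3 -0.7 12 6
```

```text
86.65 [643.3 -51.  190.4] 30.2 [ 0.3 -0.3 -1.3] [0.03 0.04 0.06]
target [644.  -50.5  80.7] ang [-0.2  0.3  0.3]
0 0.61 0.00 1.72 0.0 -0.0 -0.0; 0 0.61 0.00 1.72 0.0 -0.0 -0.0; 0 0.61 0.00 1.72 0.0 -0.0 -0.0; 0 0.61 0.01 1.72 0.0 -0.0 -0.0; 0 0.61 0.01 1.72 0.0 -0.0 -0.0; 0 0.61 0.01 1.72 0.0 -0.0 -0.0
```

Request:
{"method": "play_rows", "body": {
  "plan": "0 0.61 0 1.72 0 0 0; 0 0.61 0 1.72 0 0 0; 0 0.61 0 1.72 0 0 0; 0 0.61 0.01 1.72 0 0 0; 0 0.61 0.01 1.72 0 0 0; 0 0.61 0.01 1.72 0 0 0; 0 0 0 0 0 0 0; 0 0 0 0 0 0 0"
}}

```text
t: 87.7
ee_pos: [644.4, -50.0, 80.6]
orientation: [0.043, 2.796, -0.001]
ft_force: [0.1, -0.0, -1.7]
width: 30.1
```

```bash
python3 low.py 4 1 -1.3 -0.7 1 4; python3 bayc.py 4
```

```text
87.7 [644.4 -50.   80.6] 30.1 [ 0.1 -0.  -1.7] [0.06 0.08 0.04]
target [644.  -50.5  69.7] ang [-0.2  0.2  0.3]
0 0.10 -0.01 0.25 0.0 -0.1 -0.1; 0 0.10 -0.01 0.25 0.0 -0.1 -0.1; 0 0.10 -0.01 0.25 0.0 -0.1 -0.1; 0 0.10 -0.01 0.25 0.0 -0.1 -0.1
side 15 64 [-13.4  -0.3  16.4] [-18.2 -13.3   2.9]
side 35 62 [-13.   -4.3  17.4] [-20.4 -13.3  11.6]
side 55 51 [-12.9  -0.3  16.2] [-25.9 -20.5  -1.9]
```

Request:
{"method": "play_rows", "body": {
  "plan": "0 0.1 -0.01 0.25 0 -0.1 -0.1; 0 0.1 -0.01 0.25 0 -0.1 -0.1; 0 0.1 -0.01 0.25 0 0 -0.1; 0 0.1 -0.01 0.25 0 0 0; 0 0.03 0 0.08 0 0 0; 0 0 0 0 0 0 0; 0 0.02 0 0.05 0 0 0; 0 0 0 0 0 0 0; 0 0 0 0 0 0 0"
}}

```text
t: 88.98
ee_pos: [643.7, -50.4, 68.3]
orientation: [0.036, 2.793, -0.003]
ft_force: [-0.2, 0.3, -1.3]
width: 29.7
```

```bash
python3 low.py 4 1 -1.3 -0.7 -0.5 1
```

```text
88.975 [643.7 -50.4  68.3] 29.7 [-0.2  0.3 -1.3] [0.01 0.06 0.04]
target [644.  -50.5  68.2] ang [-0.2  0.1  0. ]
0 -0.02 -0.01 0.02 0.2 -0.1 -0.0
```

Not yet touching; a little further.

Request:
{"method": "play_rows", "body": {
  "plan": "0 0.03 0 0.07 0 0 0; 0 0 0 0 0 0 0; 0 0 0 0 0 0 0"
}}

```text
t: 89.4
ee_pos: [643.8, -50.3, 68.2]
orientation: [0.036, 2.793, -0.003]
ft_force: [-3.3, 0.2, 5.6]
width: 30.1
```

Request:
{"method": "play_rows", "body": {
  "plan": "0 0.02 0 0.05 0 0 0; 0 0 0 0 0 0 0; 0 0 0 0 0 0 0"
}}

```text
t: 89.78
ee_pos: [643.8, -50.3, 68.2]
orientation: [0.036, 2.792, -0.003]
ft_force: [-6.1, 0.6, 11.3]
width: 29.7
```

Request:
{"method": "play_rows", "body": {
  "plan": "0 -0.03 0 -0.07 0 0 0; 0 0 0 0 0 0 0; 4.2 0 0 0 0 0 0; 4.2 0 0 0 0 0 0; 4.2 0 0 0 0 0 0; 4.2 0 0 -2 0 0 0; 4.2 0 0 -3 0 0 0; 4.2 0 0 -4 0 0 0; 4.2 0 0 -5 0 0 0; 4.2 0 0 -4 0 0 0; 4.2 0 -4 -2 0 0 0; 4.2 0 -5 0 0 0 0; 4.2 0 -5 0 0 0 0; 4.2 0 -5 0 0 0 0; 4.2 0 0 0 0 0 0; 4.2 0 0 0 0 0 0"
}}

```text
t: 91.78
ee_pos: [570.2, -238.7, 254.8]
orientation: [0.037, 2.794, -0.002]
ft_force: [0.0, 1.4, 0.2]
width: 41.9
```

```bash
for i in 1 2 3 4; do python3 bayc.py $i|head -2; done; python3 look.py; python3 - <<'E'
from h import *
shot('side','s12.png'); shot('top','t12.png')
cv2.imwrite('pics/c12.png',np.hstack([cv2.resize(cv2.imread('pics/s12.png')[140:340,260:460],(400,400),interpolation=2),cv2.resize(cv2.imread('pics/t12.png')[140:300,230:390],(400,400),interpolation=2)]))
E
```

```text
cap top: n 62 center ((1.4007339477539062, -0.0005883261328563094), 11.46004581451416) med z 105.9
shoulder ((1.2039728164672852, -0.4444408416748047), (29.287561416625977, 29.051115036010742), 1.8390393257141113) 67
cap top: n 66 center ((0.8382506370544434, -0.6320104002952576), 11.850794792175293) med z 106.0
shoulder ((-0.12573814392089844, -0.640995979309082), (30.014774322509766, 29.931928634643555), 2.82306170463562) 74
cap top: n 63 center ((0.2816641628742218, 0.06686854362487793), 11.571845054626465) med z 105.8
shoulder ((-0.33769798278808594, -0.14670562744140625), (29.878063201904297, 29.916107177734375), 2.060194253921509) 72
cap top: n 67 center ((0.2555203437805176, -0.06221604347229004), 12.204172134399414) med z 106.2
shoulder ((-0.16561412811279297, -0.05126762390136719), (29.018951416015625, 29.964447021484375), 1.075533151626587) 70
92.225 [ 570.8 -238.5  255.4] 41.86149444701804 [-0.49  0.25  1.84  0.23  0.74 -2.19]
panel z(expect 28) 28.7 slopes deg [-0.36  0.16] 1560
rail ((-51.684505462646484, -0.14138031005859375), (11.591005325317383, 246.6896514892578), 0.022489314898848534) 59.813067688077574 expect (-52.5,0)
```

View pics/c12.png

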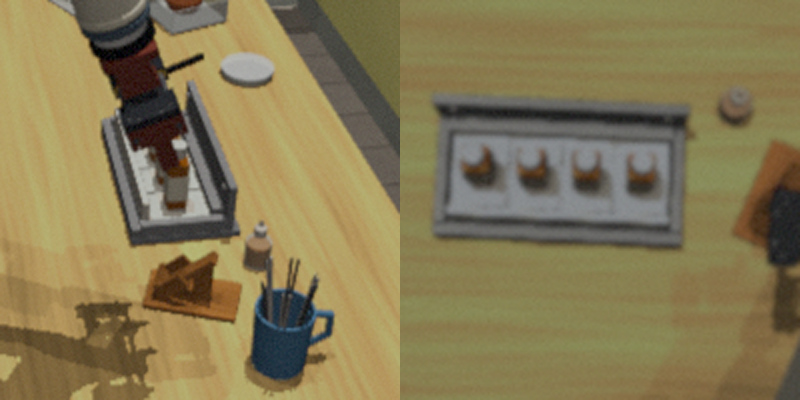

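The top crop shows all four bottles upright in the four bays of the flat tray. The mug and dropper are in place and the arm is clear. Handing in.

```bash
python3 -c "
from workcell import *
print(close_job())"
```

```text
the job is handed in; nothing more can be done
None
```

The tray is back in the stand and all four bottles stand cap up, one to a bay. I handed the job in at about 92 s of the 210 s allowed; it reports no verdict.

**Tray:** The grip let go once while I was carrying it. The tray fell against the stand's front bar, right side up. I took it again by the rail, hooked its back edge under the lip and swung the front down. The last check put the panel at 28.7 mm (28 expected), level to within about 0.4° of measurement noise, with the rail about 1 mm from its expected place.

**Bottles:** Each one was laid in the rest, released, taken again at a new angle and stood in the tray. The last check put every bottle within about 1.5 mm of its bay's centre, with the cap tops at the right height. Readings of how square they stand were 1–3°, about the noise of the measurement.

**Detours and forces:**
- The fourth bottle lay too close to the mug for the gripper, so I first moved it about 95 mm, still lying down.
- The highest wrist force I saw was about 13 N, while setting down the last bottle.

**Bystanders:** The mug and dropper look unmoved in the last picture. I did not measure the magnifier or the blue and purple look-alikes at the end, but the arm did not touch them as far as I could tell.

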